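# Make up the touch-up kit and the sanding kit

## Robot

A 6-joint arm with a two-finger parallel gripper is mounted at the origin on the work surface. World frame = base frame: x ahead of the robot, y to its left, z up, the work surface at z = 0. Lengths are in m, angles in rad, forces in N, time in s.
With the tool pointing down it reaches from about 0.35 to 0.975 m from the base axis. Payload 4.9 kg.
Tool frame: the origin (TCP) lies at the very end of the fingers, on their centre line; the grasp point (between the pads) lies 19 mm behind it (manip.hold_point_z is the distance from the TCP to the grasp point, in m); z points along the fingers, x is the direction in which the jaws open and shut, and the axes are right-handed (so a half turn about z gives the same grasp; the last joint's range is limited). The gripper opens to 85 mm and grips with 20 to 120 N. Pads are 22 mm wide; open, the fingers measure 114 mm over their backs; the gripper's body (76 mm by 85 mm) begins 54 mm behind the grasp point. The pads swing forward as they close: fully open they stand 13 mm farther back than shut.
Start: joints at [-1.263, 0.053, 1.613, -0, 1.476, -0.119], TCP at [0.259, -0.569, 0.231] pointing down, gripper open.
Joint ranges: [-3.01, 3.01], [-1.01, 2.22], [0.06, 2.58], [-1.02, 4.17], [0.09, 2.62], [-3.14, 3.14]. Speed limits (rad/s): [2.57, 2.57, 3.14, 3.14, 3.14, 3.14].

## Interface

Orientations are given as a unit quaternion [w, x, y, z].
In Python, from plant import manip gives the robot as it stands.
- The arm moves only by the shell command python3 -m handwheel 'ROWS' [OPENING]. ROWS is JSON, a list of rows, each an object of numbers: "dx", "dy", "dz": the shift along the tool's x, y, z in m; "ax", "ay", "az": the turn, a rotation vector about the tool's x, y, z in rad. In form: [{"dx": .., "dy": .., "dz": .., "ax": .., "ay": .., "az": ..}, ...]. A call has 1 to 5 rows; each row is the pose to reach, as a shift and turn from the pose commanded when the call began, along the tool's axes at that moment; what a row does not reach only later rows make up. A row lasts 1/8 s, in which the tool goes at most 62.5 mm and 10.7 degrees, less where a joint would pass 70% of its speed; a pose out of reach is approached as far as the arm can. A call with a gripper value outside its range is refused whole. OPENING is the closure in counts, from 0 (fully open) to 255 (shut), set as the call begins (- or left out, the last holds). The fingers move at their own pace and stop on an object; the grip force is fixed at half the most. Time passes only in rows, so rows that repeat a pose let the fingers close. It gives the time, the measured TCP pose, the force and the opening at its end, in the units of the state.
- manip.state(): the state, without advancing time (a new reading comes with each control period).
- manip.grab_frame(name): name is "scene" or "top"; returns a dict with "image" (384x512x3 uint8, blue, green, red), "z_map" (384x512 float32, m along the optical axis (not along the pixel's ray), 0 where there is no reading), "K" (3x3 intrinsics, pixels), "xyz" and "rotation" of the camera in the world. Camera axes: x right, y up, looking along -z (the intrinsics and any distortion apply to the point x, -y, -z); pixel columns grow to the right and rows downward; lengths in m; the calibration is good to about 2 mm. A picture is of the moment at which its call begins.
- manip.job_done(): hands the job in, once; it reports no verdict.
The state is a dict: "time": time; "joint_pos": joint angles; "joint_vel": joint speeds; "joint_efforts": joint torques, N m; "tool_pos": TCP position; "tool_rot": TCP orientation; "contact_force": force on the tool from outside, world axes, zero at the start; "ft_torque": the same for the moment, N m; "gripper_width": opening from 0.0 (shut) to 1.0 (fully open).
Only numpy, scipy, OpenCV 4.12 (cv2) and the standard library are available. Lean on these libraries where they do the work, as an engineer would, in place of code of your own. Each camera call takes 0.05 s, during which the arm holds its last target.

## Task

Make up two kits from the loose stock standing between the trays on the packing desk. The touch-up kit goes in the longer tray: the roll of tape in its largest compartment, the small tin in the medium one and the white bottle in the smallest; the sanding kit goes in the shorter tray: the sanding block in the longer compartment, the little carton in the shorter one. Everything must stand upright on the floor of its compartment, and the large tin and the amber jar must stay where they are.

Things in the scene. Friction and masses are not known exactly. Their poses are not given: they have to be found in the camera images.
- tape_mid (a point): Roll of masking tape standing with its hole upright: plain paper ring, outer diameter 60, hole 38, height 48 mm. The point is its centre, 24 mm above its underside; z up.
- small_tin_mid (a point): Small tin: plain bare-metal cylinder, diameter 52, height 60 mm, flat lid. The point is its centre, 30 mm above its underside; z up.
- bottle_mid (a point): Small white plastic bottle, diameter 38, straight up to 56 mm, then a shoulder and a 22 mm wide cap; 85 mm high in all. The point is on its axis, 42.5 mm above its underside; z up.
- sander_mid (a point): Hand sanding block: black rubber base 75 (x) by 50 (y) by 12 mm, with a cork grip ridge 60 (x) by 22 (y) mm on top along its middle, reaching to 46 mm above the underside. The point is its centre, 23 mm above its underside; x along the ridge, z up.
- carton_mid (a point): Small plain cardboard carton (abrasive pads) 48 (x) by 34 (y) by 60 mm high. The point is its centre, 30 mm above its underside; z up.
- long_tray: The longer kit tray, grey plastic, fixed: 226 (x) by 88 (y) mm, 18 mm high, floor and walls 4 mm thick, with three compartments in a row along its x, each 80 mm in y. From -x to +x: the largest, 80 mm long, centre at x = -71 mm; the smallest, 58 mm long, in the middle, centre at x = +2 mm; the medium one, 72 mm long, centre at x = +71 mm (all at y = 0). Origin at the centre of its underside, on the table.
- short_tray: The shorter kit tray, grey plastic, fixed: 175 (x) by 80 (y) mm, 18 mm high, floor and walls 4 mm thick, with two compartments in a row along its x, each 72 mm in y: the longer, 97 mm long, centre at x = -35 mm; the shorter, 66 mm long, centre at x = +50.5 mm (y = 0). Origin at the centre of its underside, on the table.
- big_tin_mid (a point): Large tin that is not wanted: bare-metal cylinder, diameter 72, height 80 mm, loose. The point is its centre, 40 mm above its underside; z up.
- jar_mid (a point): Amber glass jar with a black screw cap that is not wanted: diameter 60, height 70 mm, loose. The point is its centre, 35 mm above its underside; z up.
There are look-alikes about, which are no part of the job. What is shaped like the part that bears bottle_mid but pink is not meant.

How it is judged:
By the outcome, as a careful person would: the job done as asked, in the order asked, and still so for the second after the job is handed in, with the robot touching nothing.
It also fails if it takes over 120 s, if anything falls off the work surface, if the arm or the gripper's body presses on something with over 40 N, if the wrist force passes 120 N, or if a joint passes its speed limit or range.

## Working session

There is one attempt and no reset: what is moved stays moved. The work goes in short steps, Python scripts to look and compute and a shell command to move; the robot and the scene stay as the last step left them, time stands still between calls to the robot, and variables do not carry over. Pictures are saved under pics/ and viewed, and the job is handed in when it is done.

```bash
ls; mkdir -p pics; python3 - <<'E'
from plant import manip
import cv2,numpy as np
s=manip.state();print({k:np.round(v,4).tolist() for k,v in s.items()})
print(manip.hold_point_z)
for n in("scene","top"):
    f=manip.grab_frame(n);cv2.imwrite(f"pics/{n}0.png",f["image"]);np.savez(f"/tmp/{n}0.npz",**f)
    print(n,f["K"],f["xyz"],f["rotation"],f.keys(),(f["z_map"]>0).mean())
E
```

```text
pics
{'time': 0.0, 'joint_pos': [-1.263, 0.0534, 1.6143, -0.0, 1.476, -0.119], 'joint_vel': [0.0005, 0.0003, 0.0007, -0.0008, -0.0002, 0.0011], 'joint_efforts': [-0.0019, -39.3682, -37.0183, -0.0003, 0.007, 0.0], 'tool_pos': [0.2585, -0.5683, 0.2301], 'tool_rot': [-0.0006, 0.8408, -0.5413, -0.0008], 'contact_force': [1.1425, 0.0717, -0.7928], 'ft_torque': [0.0287, 0.0364, 0.0085], 'gripper_width': 0.9988}
0.0187
scene [[463.35142572   0.         265.02192654]
 [  0.         463.35142572 195.04507696]
 [  0.           0.           1.        ]] [ 1.23192548 -0.04432029  0.90033174] [0.69859628 0.23384596 0.21995146 0.63945341] dict_keys(['image', 'z_map', 'K', 'xyz', 'rotation']) 0.996185302734375
top [[371.97920081   0.         254.2375129 ]
 [  0.         371.97920081 196.08795724]
 [  0.           0.           1.        ]] [ 4.76821263e-01 -3.19214667e-04  1.01806959e+00] [ 0.71220898  0.04039218 -0.03756751 -0.69979677] dict_keys(['image', 'z_map', 'K', 'xyz', 'rotation']) 0.9956817626953125
```

View pics/scene0.png

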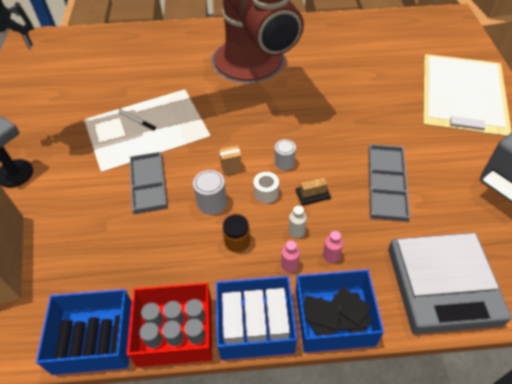

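View pics/top0.png

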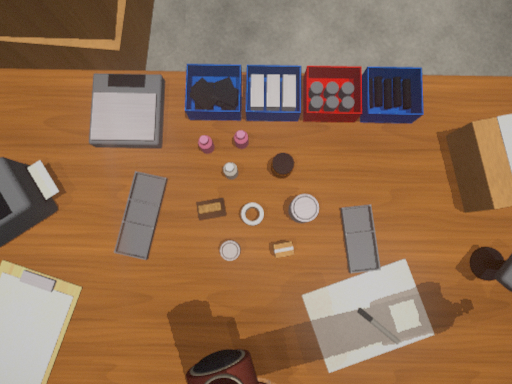

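The top view shows the stock in the middle: white bottle (230,170), sander (210,209), tape (252,214), small tin (230,251), carton (283,249), jar (283,165), large tin (304,208). The long tray is at (142,216) and the short tray at (360,238).

```bash
cat > h.py <<'E'
import numpy as np,cv2
from scipy.spatial.transform import Rotation as R
def rot(f):
    q=f["rotation"];return R.from_quat([q[1],q[2],q[3],q[0]]).as_matrix()
def rays(f,uv):
    uv=np.atleast_2d(uv).astype(float);K=f["K"]
    d=np.c_[(uv[:,0]-K[0,2])/K[0,0],-(uv[:,1]-K[1,2])/K[1,1],-np.ones(len(uv))]
    return d@rot(f).T
def plane(f,uv,z):
    d=rays(f,uv);t=(z-f["xyz"][2])/d[:,2];return f["xyz"]+d*t[:,None]
def cloud(f):
    h,w=f["z_map"].shape;v,u=np.mgrid[:h,:w]
    d=rays(f,np.c_[u.ravel(),v.ravel()]);return (f["xyz"]+d*f["z_map"].ravel()[:,None]).reshape(h,w,3)
def proj(f,P):
    p=(np.atleast_2d(P)-f["xyz"])@rot(f);K=f["K"]
    return np.c_[K[0,0]*p[:,0]/-p[:,2]+K[0,2],K[1,1]*-p[:,1]/-p[:,2]+K[1,2]]
E
python3 - <<'E'
from h import *
f=dict(np.load('/tmp/top0.npz'));C=cloud(f)
tab=C[280:300,60+200:300];print("table z",np.median(tab[...,2]),tab[...,2].std())
seeds=dict(bottle=(230,170),sander=(210,209),tape=(252,214),tin=(230,251),carton=(283,249),jar=(283,165),big=(304,208),pink1=(205,144),pink2=(241,139),lt=(142,216),st=(360,238))
m=((C[...,2]>0.012)).astype(np.uint8)
n,L,S,ce=cv2.connectedComponentsWithStats(m)
for k,(u,v) in seeds.items():
    l=L[v,u]
    if l==0:
        w=L[v-8:v+9,u-8:u+9];l=np.bincount(w[w>0]).argmax() if (w>0).any() else 0
    P=C[L==l];zt=np.percentile(P[:,2],97)
    T=P[P[:,2]>zt-0.006]
    r=cv2.minAreaRect((T[:,:2]*1000).astype(np.float32))
    c=cv2.minEnclosingCircle((T[:,:2]*1000).astype(np.float32))
    print(k,l,S[l],"zmax %.4f"%zt,"mean",T[:,:2].mean(0).round(4),"rect",np.round(r[0],1),np.round(r[1],1),round(r[2],1),"circ",np.round(c[0],1),round(c[1],1))
E
```

```text
table z 0.000382637689603893 0.05085139990267879
bottle 287 [223 163  15  16 193] zmax 0.0868 mean [0.6527 0.0688] rect [652.4  68.7] [17.9 18.6] 89.7 circ [652.9  69.3] 10.7
sander 354 [197 198  29  22 358] zmax 0.0496 mean [0.5505 0.1198] rect [530.1  70. ] [170.5  45.6] 67.8 circ [516.3  75.6] 85.6
tape 359 [241 203  23  23 267] zmax 0.0516 mean [0.5366 0.0089] rect [527.4   1.3] [83. 58.] 36.7 circ [521.3   8.8] 45.4
tin 419 [220 241  21  20 337] zmax 0.0641 mean [0.4417 0.0644] rect [442.3  65.1] [48.  48.8] 1.4 circ [442.1  64.9] 25.6
carton 420 [273 242  21  16 270] zmax 0.0635 mean [ 0.447  -0.0724] rect [450.1 -47.8] [100.3  42.4] 83.5 circ [456.6 -48.5] 52.3
jar 260 [271 153  23  26 466] zmax 0.0732 mean [ 0.6675 -0.0683] rect [583.1 -50.5] [ 54.9 228.6] 78.2 circ [585.  -40.8] 115.5
big 352 [289 194  30  30 692] zmax 0.0839 mean [ 0.5524 -0.1224] rect [515.2 -86.5] [ 69.4 175.5] 45.6 circ [523.9 -77.5] 90.4
pink1 231 [198 136  16  18 213] zmax 0.0876 mean [0.7147 0.1322] rect [606.7  66.5] [291.5  19.4] 31.1 circ [602.7  73.2] 145.8
pink2 223 [234 131  15  18 209] zmax 0.0863 mean [0.7394 0.0429] rect [739.   42.5] [19.3 18.1] 1.8 circ [739.5  43.1] 10.8
lt 301 [114 171  53  89 564] zmax 0.0214 mean [0.5293 0.308 ] rect [504.8 177.9] [360.4 225.9] 78.7 circ [508.9 194.2] 197.1
st 364 [342 205  39  69 407] zmax 0.0217 mean [ 0.4792 -0.28  ] rect [ 463.5 -163.3] [174.7 319.8] 7.4 circ [ 464.7 -171.9] 172.0
```

```bash
python3 - <<'E'
import cv2
a=cv2.imread('pics/top0.png')
cv2.imwrite('pics/top0a.png',cv2.resize(a[125:275,110:260],None,fx=4,fy=4,interpolation=cv2.INTER_CUBIC))
cv2.imwrite('pics/top0b.png',cv2.resize(a[140:280,235:385],None,fx=4,fy=4,interpolation=cv2.INTER_CUBIC))
b=cv2.imread('pics/scene0.png')
cv2.imwrite('pics/scene0a.png',cv2.resize(b[120:280,120:420],None,fx=2.6,fy=2.6,interpolation=cv2.INTER_CUBIC))
E
```

```text
(no output)
```

View pics/top0a.png

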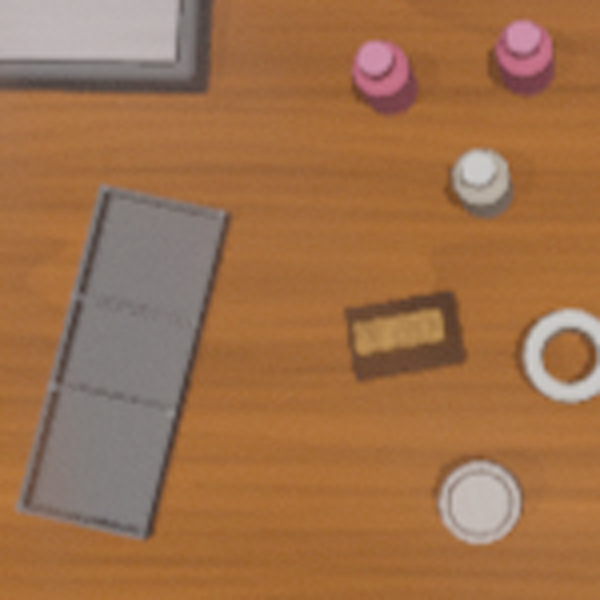

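View pics/top0b.png

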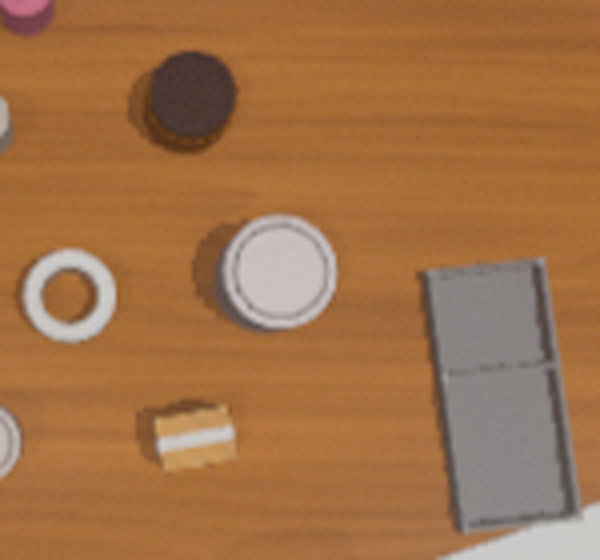

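View pics/scene0a.png

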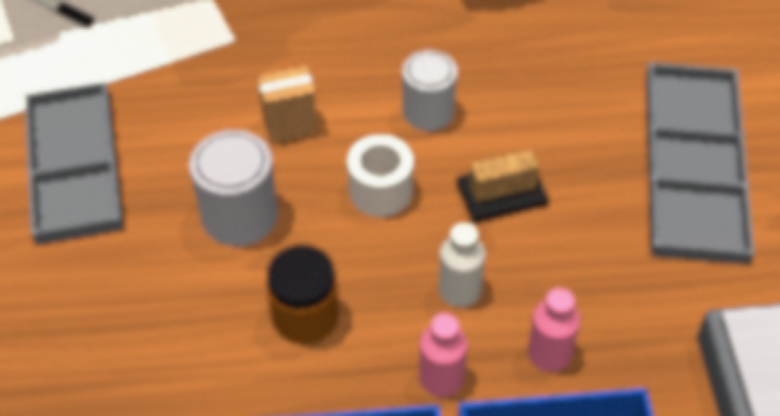

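Both trays have their +x end toward image-top (world +x), confirmed by divider spacing: long tray dividers about 76 and 138 mm from the upper end, short tray divider about 70 mm. I'll measure each top face in both views next.

```bash
cat > meas.py <<'E'
from h import *
H=dict(bottle=.085,sander=.046,tape=.048,tin=.06,carton=.06,jar=.07,big=.08,pink1=.085,pink2=.085)
G=dict(bottle=(.6527,.0688),sander=(.5505,.1198),tape=(.5366,.0089),tin=(.4417,.0644),carton=(.447,-.0724),jar=(.6675,-.0683),big=(.5524,-.1224),pink1=(.7147,.1322),pink2=(.7394,.0429))
def meas(f,guess,h,base=0,rad=.06):
    g=dict(f);g["z_map"]=cv2.medianBlur(f["z_map"].astype(np.float32),3)
    C=cloud(g);z=C[...,2]
    near=np.hypot(C[...,0]-guess[0],C[...,1]-guess[1])<rad
    zz=z[near&(z>base+h*.6)]
    if len(zz)<5:return None
    zt=np.percentile(zz,90)
    m=near&(np.abs(z-zt)<.007)
    n,L,S,_=cv2.connectedComponentsWithStats(m.astype(np.uint8))
    l=1+S[1:,4].argmax();v,u=np.nonzero(L==l)
    P=plane(f,np.c_[u,v],base+h)
    r=cv2.minAreaRect((P[:,:2]*1000).astype(np.float32))
    hull=cv2.convexHull((P[:,:2]*1000).astype(np.float32));M=cv2.moments(hull)
    return np.array([M['m10'],M['m01']])/M['m00'],r,zt,len(u)
E
python3 - <<'E'
from meas import *
for n in("top","scene"):
    f=dict(np.load(f'/tmp/{n}0.npz'))
    for k in G:
        o=meas(f,G[k],H[k])
        if o: print(n,k,"hull c",o[0].round(1),"rect",np.round(o[1][0],1),np.round(o[1][1],1),round(o[1][2],1),"zt %.4f"%o[2],o[3])
    z=cloud(f)[...,2]; 
# trays
f=dict(np.load('/tmp/top0.npz'))
def o(p,off): return (np.array(p,float)+.5)/4-.5+np.array(off)
lt=[(105,188),(229,212),(150,538),(20,508)];st=[(423,271),(545,258),(580,515),(460,531)]
for nm,c,off in(("lt",lt,(110,125)),("st",st,(235,140))):
    print(nm,[ (plane(f,o(p,off),.018)[0,:2]*1000).round(1).tolist() for p in c])
for n in("top","scene"):
    f=dict(np.load(f'/tmp/{n}0.npz'));hsv=cv2.cvtColor(f["image"],cv2.COLOR_BGR2HSV)
    C=cloud(f)
    for nm,g in(("lt",(.53,.308)),("st",(.479,-.28))):
        m=((hsv[...,1]<70)&(hsv[...,2]<170)&(np.abs(C[...,0]-g[0])<.14)&(np.abs(C[...,1]-g[1])<.085)&(C[...,2]<.03)).astype(np.uint8)
        m=cv2.morphologyEx(m,cv2.MORPH_OPEN,np.ones((3,3)))
        cn=max(cv2.findContours(m,0,1)[0],key=cv2.contourArea)
        P=plane(f,cn[:,0],.018)[:,:2]*1000
        r=cv2.minAreaRect(P.astype(np.float32));print(n,nm,np.round(r[0],1),np.round(r[1],1),round(r[2],1))
E
```

```text
top bottle hull c [652.5  68.9] rect [652.3  68.6] [18.2 17.8] 1.4 zt 0.0851 54
top sander hull c [551.2 121.5] rect [551.4 121.3] [21.9 60.2] 11.4 zt 0.0468 190
top tape hull c [537.4   8.9] rect [537.2   8.2] [57.3 57.2] 46.1 zt 0.0489 250
top tin hull c [442.   64.6] rect [442.3  65.1] [48.  48.5] 1.0 zt 0.0621 322
top carton hull c [447.  -72.7] rect [446.9 -72.9] [33.8 48.6] 11.2 zt 0.0610 251
top jar hull c [668.1 -68.5] rect [668.  -68.6] [55.3 51.8] 0.7 zt 0.0708 369
top big hull c [ 553.3 -123.5] rect [ 554.  -123.2] [68.4 68.5] 1.0 zt 0.0817 630
top pink1 hull c [723.4 136.9] rect [723.4 136.6] [20.5 18.2] 45.8 zt 0.0850 55
top pink2 hull c [738.8  42.5] rect [738.8  42.5] [18.5 18. ] 1.2 zt 0.0842 56
scene bottle hull c [658.9  70.6] rect [658.9  70.6] [19.5 21.5] 82.9 zt 0.0856 78
scene sander hull c [557.9 123.2] rect [557.8 122.9] [25.5 60.5] 12.1 zt 0.0470 210
scene tape hull c [543.8  10.6] rect [544.9   9.9] [57.  60.8] 84.7 zt 0.0490 284
scene tin hull c [447.7  65.8] rect [448.   65.7] [49.7 54.2] 84.3 zt 0.0618 275
scene carton hull c [452.7 -70.4] rect [452.8 -70.6] [38.9 48.5] 10.6 zt 0.0616 228
scene jar hull c [674.  -66.9] rect [673.6 -67.2] [54.  59.6] 86.4 zt 0.0712 489
scene big hull c [ 558.9 -121.8] rect [ 559.5 -121.7] [68.7 73.6] 88.2 zt 0.0822 634
scene pink1 hull c [730.2 138.5] rect [730.2 138.5] [18.6 22.9] 80.2 zt 0.0855 87
scene pink2 hull c [745.  44.] rect [744.6  44. ] [20.5 23.9] 83.5 zt 0.0856 95
lt [[649.0, 328.6], [634.0, 243.3], [414.1, 286.3], [432.2, 373.9]]
st [[561.0, -227.9], [571.2, -310.1], [401.0, -330.4], [389.1, -251.0]]
top lt [531.8 310.6] [ 89.1 225. ] 78.8
top st [ 479.3 -279.9] [174.6  82.9] 7.2
scene lt [538.9 309.7] [ 88.2 232.8] 78.4
scene st [ 486.4 -278.9] [183.4  80.3] 7.2
```

```bash
cat > ov.py <<'E'
from h import *
def tray(cx,cy,a,L,W,walls,z=.018):
    c,s=np.cos(np.radians(a)),np.sin(np.radians(a));Rm=np.array([[c,-s],[s,c]])
    segs=[]
    for x in walls: segs.append([(x,-W/2),(x,W/2)])
    for y in(-W/2,W/2): segs.append([(-L/2,y),(L/2,y)])
    return [np.c_[np.array(s_)@Rm.T+[cx,cy],[z*1000]*2]/1000 for s_ in segs]
def draw(f,img,segs,sc,off,col=(0,255,0)):
    for s in segs:
        p=((proj(f,s)-off+.5)*sc-.5)
        p=np.round(p*16).astype(int);cv2.line(img,tuple(map(int,p[0])),tuple(map(int,p[1])),col,1,cv2.LINE_AA,4)
E
python3 - <<'E'
from ov import *
for n,crops in(("top",((110,150,65,115,"l"),(330,195,60,90,"s"))),("scene",((350,130,80,100,"l"),(115,140,70,80,"s")))):
    f=dict(np.load(f'/tmp/{n}0.npz'));out=[]
    for x,y,w,h,k in crops:
        im=cv2.resize(f["image"][y:y+h,x:x+w],None,fx=5,fy=5,interpolation=cv2.INTER_CUBIC)
        sg=tray(532.3,310.5,-11.2,226,88,(-113,-29,33,113)) if k=="l" else tray(480,-280,7.3,175,80,(-87.5,15.5,87.5))
        draw(f,im,sg,5,np.array([x,y]))
        out.append(cv2.copyMakeBorder(im,0,600-im.shape[0],0,0,0))
    cv2.imwrite(f"pics/ov_{n}.png",np.hstack(out))
E
```

```text
(no output)
```

View pics/ov_top.png

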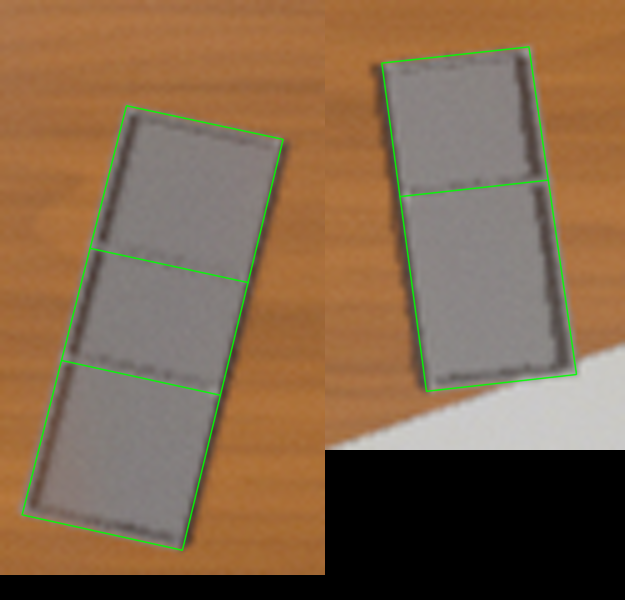

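View pics/ov_scene.png

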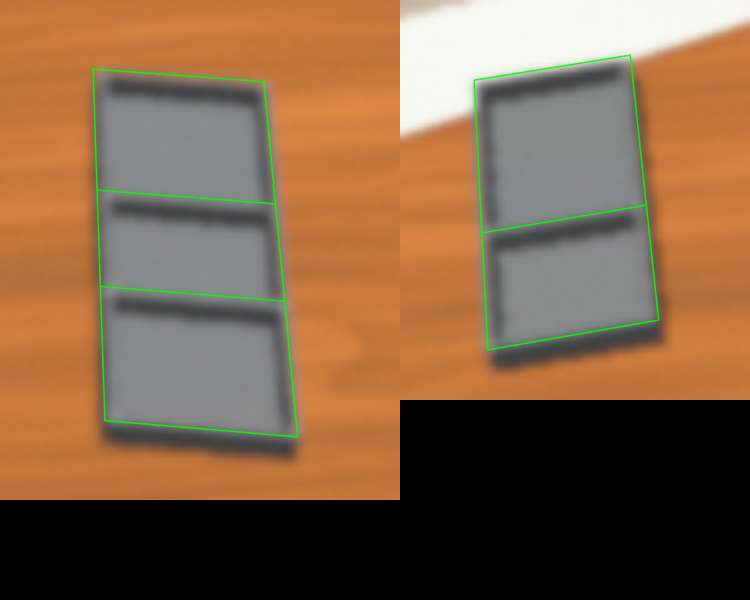

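```bash
python3 - <<'E'
from h import *
from plant import manip
for n in("top","scene"):
    f=dict(np.load(f'/tmp/{n}0.npz'));print(n,proj(f,[[.2585,-.5683,.23],[.2585,-.5683,.33],[0,0,.2]]).round(0))
    C=cloud(f)
    for p in([(490,262),(505,275),(30,200),(45,180)] if n=="top" else [(10,135),(15,172),(15,20),(495,165)]): print(p,C[p[1],p[0]].round(3))
    z=C[...,2]; m=(z>.10)&(C[...,0]>.2)&(C[...,0]<.8)&(abs(C[...,1])<.6); print((m).sum(), C[m].round(2)[::max(1,m.sum()//12)])
E
```

```text
top [[533. 350.]
 [575. 367.]
 [251. 472.]]
(490, 262) [ 0.424 -0.61   0.038]
(505, 275) [ 0.401 -0.576  0.147]
(30, 200) [0.557 0.545 0.127]
(45, 180) [0.616 0.551 0.06 ]
7148 [[ 0.48 -0.    1.02]
 [ 0.76 -0.53  0.12]
 [ 0.72 -0.54  0.11]
 [ 0.67 -0.56  0.13]
 [ 0.63 -0.57  0.13]
 [ 0.6  -0.57  0.13]
 [ 0.58 -0.57  0.12]
 [ 0.53  0.58  0.14]
 [ 0.41 -0.59  0.15]
 [ 0.25  0.05  0.26]
 [ 0.24  0.04  0.29]
 [ 0.22  0.09  0.29]
 [ 0.21  0.02  0.29]]
scene [[ 12.  58.]
 [ -8.  20.]
 [245.  -1.]]
(10, 135) [ 0.416 -0.577  0.133]
(15, 172) [ 0.431 -0.61   0.022]
(15, 20) [-1.305 -1.284 -0.593]
(495, 165) [0.564 0.547 0.076]
4331 [[ 0.26 -0.53  0.38]
 [ 0.27 -0.53  0.36]
 [ 0.2   0.01  0.28]
 [ 0.2   0.    0.27]
 [ 0.21  0.12  0.25]
 [ 0.26 -0.54  0.31]
 [ 0.25 -0.52  0.3 ]
 [ 0.25  0.07  0.24]
 [ 0.24  0.02  0.22]
 [ 0.24  0.05  0.19]
 [ 0.4  -0.57  0.12]
 [ 0.58  0.56  0.13]
 [ 0.74 -0.53  0.1 ]]
```

```bash
cat > go.py <<'E'
# how far to a target x y z phi(deg) (mm), in tool axes
import sys
from h import *
from plant import manip
x,y,z,ph=map(float,sys.argv[1:5])
s=manip.state();q=s["tool_rot"];Rm=R.from_quat([q[1],q[2],q[3],q[0]])
c=np.radians(ph);T=np.array([[np.cos(c),np.sin(c),0],[np.sin(c),-np.cos(c),0],[0,0,-1]]).T
d=Rm.inv().apply(np.array([x,y,z])/1000-s["tool_pos"])
print("d",d.round(4),"rot",(Rm.inv()*R.from_matrix(T)).as_rotvec().round(4),"F",np.round(s["contact_force"],1),"w",round(s["gripper_width"],3),"t",round(s["time"],2))
E
python3 go.py 538.9 9.4 200 -101.2
```

```text
d [-0.4098 -0.4944  0.0311] rot [3.000e-04 1.800e-03 6.223e-01] F [-0.4 -0.1 -0.2] w 0.999 t 0.1
```

```bash
python3 -m handwheel '[{"dx":-0.04,"dy":-0.045,"dz":-0.02,"az":0.1},{"dx":-0.08,"dy":-0.09,"dz":-0.02,"az":0.2},{"dx":-0.11,"dy":-0.135,"dz":-0.02,"az":0.35},{"dx":-0.15,"dy":-0.18,"dz":-0.02,"az":0.5},{"dx":-0.19,"dy":-0.225,"dz":-0.02,"az":0.62}]' 0; python3 go.py 538.9 9.4 200 -101.2
```

```text
d [-0.4098 -0.4944  0.0311] rot [3.000e-04 1.800e-03 6.223e-01] F [-0.4 -0.1 -0.2] w 0.999 t 0.1invalid input at $[0]: expected keys dx, dy, dz, ax, ay, az
```

All six keys are required.

```bash
python3 -m handwheel '[{"dx":-0.04,"dy":-0.045,"dz":-0.02,"ax":0,"ay":0,"az":0.1},{"dx":-0.08,"dy":-0.09,"dz":-0.02,"ax":0,"ay":0,"az":0.2},{"dx":-0.11,"dy":-0.135,"dz":-0.02,"ax":0,"ay":0,"az":0.35},{"dx":-0.15,"dy":-0.18,"dz":-0.02,"ax":0,"ay":0,"az":0.5},{"dx":-0.19,"dy":-0.225,"dz":-0.02,"ax":0,"ay":0,"az":0.62}]' 0; python3 go.py 538.9 9.4 200 -101.2
```

```text
time: 0.72
tool_pos: [0.3852, -0.3009, 0.2508]
tool_rot: [0.0, -0.634, 0.773, 0.0]
contact_force: [0.4, -0.8, 1.0]
gripper_width: 0.998
d [-0.3344 -0.0897  0.051 ] rot [ 0.0002  0.0004 -0.0024] F [ 0.4 -0.8  1. ] w 0.998 t 0.72
```

```bash
python3 -m handwheel '[{"dx":-0.055,"dy":-0.015,"dz":0,"ax":0,"ay":0,"az":0},{"dx":-0.11,"dy":-0.03,"dz":0,"ax":0,"ay":0,"az":0},{"dx":-0.165,"dy":-0.045,"dz":0,"ax":0,"ay":0,"az":0},{"dx":-0.22,"dy":-0.06,"dz":0,"ax":0,"ay":0,"az":0},{"dx":-0.275,"dy":-0.075,"dz":0,"ax":0,"ay":0,"az":0}]'; python3 go.py 538.9 9.4 110 -101.2
```

```text
time: 1.35
tool_pos: [0.5116, -0.0454, 0.2509]
tool_rot: [-0.0, -0.636, 0.772, 0.0]
contact_force: [0.8, -0.3, 0.5]
gripper_width: 1.0
d [-0.0591 -0.0163  0.1409] rot [ 0.0002 -0.0001  0.0024] F [ 0.8 -0.3  0.5] w 1.0 t 1.35
```

```bash
python3 -m handwheel '[{"dx":-0.059,"dy":-0.016,"dz":0.01,"ax":0,"ay":0,"az":0},{"dx":-0.059,"dy":-0.016,"dz":0.06,"ax":0,"ay":0,"az":0},{"dx":-0.059,"dy":-0.016,"dz":0.11,"ax":0,"ay":0,"az":0},{"dx":-0.059,"dy":-0.016,"dz":0.14,"ax":0,"ay":0,"az":0},{"dx":-0.059,"dy":-0.016,"dz":0.14,"ax":0,"ay":0,"az":0}]'; python3 go.py 538.9 9.4 22 -101.2
python3 - <<'E'
from plant import manip
import cv2,numpy as np
for n in("scene","top"):
    f=manip.grab_frame(n);np.savez(f"/tmp/{n}1.npz",**f)
    a=f["image"]; a=a[90:290,180:380] if n=="scene" else a[130:280,170:320]
    cv2.imwrite(f"pics/{n}1.png",cv2.resize(a,(600,600),interpolation=cv2.INTER_CUBIC))
E
```

```text
time: 1.98
tool_pos: [0.5356, 0.0079, 0.1077]
tool_rot: [-0.003, -0.636, 0.772, 0.003]
contact_force: [0.5, -0.1, 0.3]
gripper_width: 1.002
d [-0.0021 -0.0036  0.0856] rot [ 0.0075 -0.0005  0.0024] F [ 0.5 -0.1  0.3] w 1.002 t 1.98
```

View pics/scene1.png

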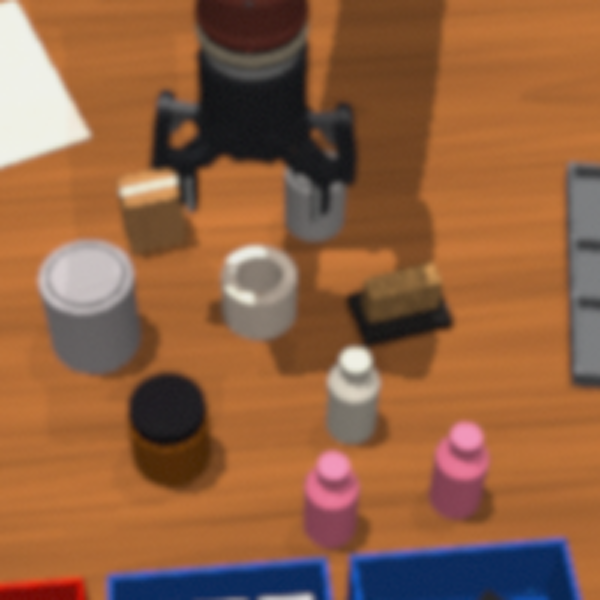

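View pics/top1.png

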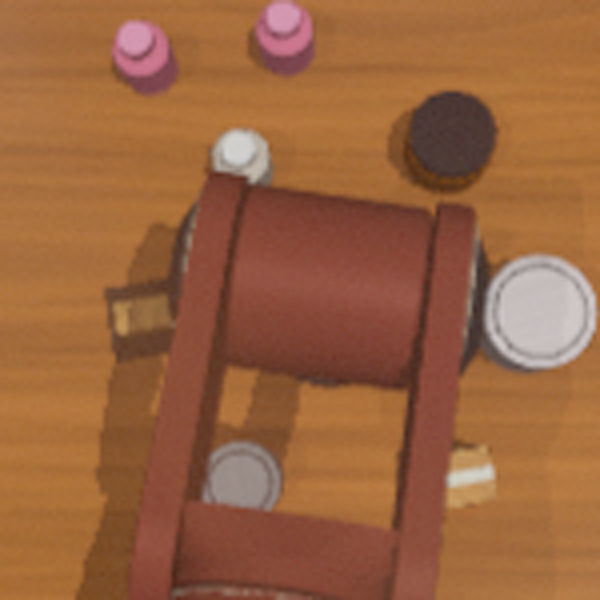

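The scene view shows the open jaws straddling the tape, with tips at zoom (190,205) and (325,215) and the tape at (258,285). I'll check how far behind the TCP the tips really stand.

```bash
python3 - <<'E'
from h import *
f=dict(np.load('/tmp/scene1.npz'));C=cloud(f)
g=f["image"].max(2)
P=C.reshape(-1,3)
for y0 in(-.04,.055):
    m=(abs(C[...,1]-y0)<.03)&(abs(C[...,0]-.54)<.04)&(C[...,2]>.08)&(C[...,2]<.3)
    z=C[m];o=z[:,2].argsort()[:12];print(z[o].round(3))
E
```

```text
[[ 0.53  -0.034  0.124]
 [ 0.529 -0.033  0.125]
 [ 0.537 -0.038  0.125]
 [ 0.526 -0.033  0.126]
 [ 0.538 -0.041  0.127]
 [ 0.539 -0.036  0.127]
 [ 0.537 -0.038  0.129]
 [ 0.534 -0.043  0.129]
 [ 0.53  -0.047  0.129]
 [ 0.526 -0.033  0.129]
 [ 0.538 -0.036  0.129]
 [ 0.524 -0.033  0.131]]
[[0.554 0.05  0.125]
 [0.557 0.054 0.128]
 [0.557 0.052 0.128]
 [0.553 0.057 0.129]
 [0.555 0.05  0.13 ]
 [0.553 0.059 0.13 ]
 [0.554 0.061 0.13 ]
 [0.557 0.054 0.131]
 [0.551 0.057 0.131]
 [0.554 0.052 0.131]
 [0.557 0.051 0.132]
 [0.555 0.054 0.132]]
```

```bash
python3 go.py 538.9 9.4 11 -101.2; python3 -m handwheel '[{"dx":0,"dy":0,"dz":0.03,"ax":0,"ay":0,"az":0},{"dx":0,"dy":0,"dz":0.06,"ax":0,"ay":0,"az":0},{"dx":0,"dy":0,"dz":0.085,"ax":0,"ay":0,"az":0},{"dx":0,"dy":0,"dz":0.097,"ax":0,"ay":0,"az":0},{"dx":0,"dy":0,"dz":0.097,"ax":0,"ay":0,"az":0}]'; python3 go.py 538.9 9.4 11 -101.2
```

```text
d [-0.002   0.0003  0.1011] rot [-0.0007  0.0001  0.0022] F [-0.   0.6 -0.3] w 0.997 t 2.08
time: 2.7
tool_pos: [0.5389, 0.0073, 0.0151]
tool_rot: [0.0, -0.636, 0.772, -0.0]
contact_force: [-0.0, -0.9, -0.1]
gripper_width: 0.997
d [-0.002   0.0004  0.0041] rot [-0.0008  0.0001  0.0021] F [-0.  -0.9 -0.1] w 0.997 t 2.7
```

```bash
python3 -m handwheel '[{"dx":-0.002,"dy":0,"dz":0.004,"ax":0,"ay":0,"az":0},{"dx":-0.002,"dy":0,"dz":0.004,"ax":0,"ay":0,"az":0},{"dx":-0.002,"dy":0,"dz":0.004,"ax":0,"ay":0,"az":0},{"dx":-0.002,"dy":0,"dz":0.004,"ax":0,"ay":0,"az":0},{"dx":-0.002,"dy":0,"dz":0.004,"ax":0,"ay":0,"az":0}]' 255;  python3 -m handwheel '[{"dx":0,"dy":0,"dz":0,"ax":0,"ay":0,"az":0},{"dx":0,"dy":0,"dz":0,"ax":0,"ay":0,"az":0},{"dx":0,"dy":0,"dz":0,"ax":0,"ay":0,"az":0}]'
```

```text
time: 3.32
tool_pos: [0.5402, 0.0094, 0.012]
tool_rot: [0.001, -0.636, 0.772, -0.001]
contact_force: [0.0, 0.4, 5.7]
gripper_width: 0.696
time: 3.7
tool_pos: [0.5402, 0.0094, 0.0119]
tool_rot: [0.001, -0.636, 0.772, -0.001]
contact_force: [-0.4, 0.3, 5.8]
gripper_width: 0.693
```

```bash
python3 -m handwheel '[{"dx":0,"dy":0,"dz":-0.02,"ax":0,"ay":0,"az":0},{"dx":0,"dy":0,"dz":-0.05,"ax":0,"ay":0,"az":0},{"dx":0,"dy":0,"dz":-0.09,"ax":0,"ay":0,"az":0},{"dx":0,"dy":0,"dz":-0.12,"ax":0,"ay":0,"az":0},{"dx":0,"dy":0,"dz":-0.12,"ax":0,"ay":0,"az":0}]';  python3 go.py 464.2 324.8 130 -101.2
```

```text
time: 4.32
tool_pos: [0.5404, 0.0092, 0.133]
tool_rot: [0.002, -0.636, 0.772, -0.002]
contact_force: [0.7, -0.7, -0.6]
gripper_width: 0.692
d [-0.295   0.1354  0.0024] rot [-0.0055  0.0004  0.0023] F [ 0.7 -0.7 -0.6] w 0.692 t 4.33
```

```bash
python3 -m handwheel '[{"dx":-0.03,"dy":0.014,"dz":0,"ax":0,"ay":0,"az":0},{"dx":-0.07,"dy":0.032,"dz":0,"ax":0,"ay":0,"az":0},{"dx":-0.11,"dy":0.05,"dz":0,"ax":0,"ay":0,"az":0},{"dx":-0.15,"dy":0.069,"dz":0,"ax":0,"ay":0,"az":0},{"dx":-0.19,"dy":0.087,"dz":0,"ax":0,"ay":0,"az":0}]';python3 -m handwheel '[{"dx":-0.04,"dy":0.018,"dz":0,"ax":0,"ay":0,"az":0},{"dx":-0.075,"dy":0.035,"dz":0,"ax":0,"ay":0,"az":0},{"dx":-0.105,"dy":0.048,"dz":0,"ax":0,"ay":0,"az":0},{"dx":-0.105,"dy":0.048,"dz":0,"ax":0,"ay":0,"az":0},{"dx":-0.105,"dy":0.048,"dz":0,"ax":0,"ay":0,"az":0}]';  python3 go.py 464.2 324.8 40 -101.2
```

```text
time: 4.95
tool_pos: [0.4879, 0.2135, 0.1277]
tool_rot: [-0.002, -0.636, 0.772, 0.001]
contact_force: [0.5, -0.1, -0.7]
gripper_width: 0.694
time: 5.58
tool_pos: [0.4621, 0.324, 0.1285]
tool_rot: [-0.002, -0.636, 0.772, 0.0]
contact_force: [0.0, 0.0, -1.0]
gripper_width: 0.694
d [-0.0014 -0.0021  0.0885] rot [ 0.0021 -0.0022  0.0023] F [ 0.  0. -1.] w 0.694 t 5.58
```

```bash
python3 -m handwheel '[{"dx":-0.001,"dy":-0.001,"dz":0.04,"ax":0,"ay":0,"az":0},{"dx":-0.001,"dy":-0.001,"dz":0.07,"ax":0,"ay":0,"az":0},{"dx":-0.001,"dy":-0.001,"dz":0.095,"ax":0,"ay":0,"az":0},{"dx":-0.001,"dy":-0.001,"dz":0.1,"ax":0,"ay":0,"az":0},{"dx":-0.001,"dy":-0.001,"dz":0.1,"ax":0,"ay":0,"az":0}]';  python3 go.py 464.2 324.8 16 -101.2
python3 - <<'E'
from plant import manip
import cv2,numpy as np
f=manip.grab_frame("scene");np.savez(f"/tmp/s2.npz",**f)
cv2.imwrite(f"pics/s2.png",cv2.resize(f["image"][90:240,330:430],(533,800)[:2] if 0 else (400,600),interpolation=cv2.INTER_CUBIC))
E
```

```text
time: 6.2
tool_pos: [0.4643, 0.325, 0.0304]
tool_rot: [-0.0, -0.635, 0.772, -0.0]
contact_force: [1.2, -0.1, -0.4]
gripper_width: 0.689
d [0.0002 0.0001 0.0144] rot [ 0.0001 -0.0003  0.0013] F [ 1.2 -0.1 -0.4] w 0.689 t 6.2
```

View pics/s2.png

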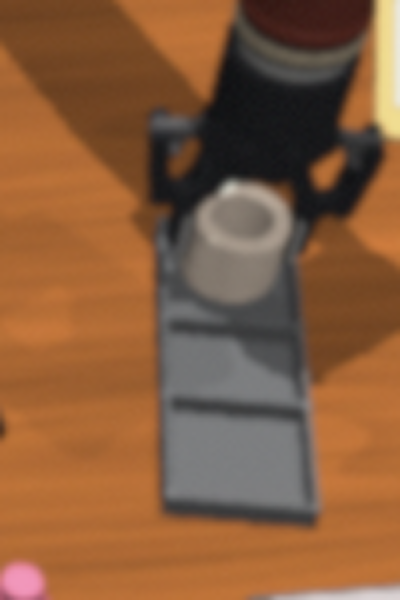

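The tape hangs centred over the largest compartment. Lowering and releasing.

```bash
python3 -m handwheel '[{"dx":0,"dy":0,"dz":0.006,"ax":0,"ay":0,"az":0},{"dx":0,"dy":0,"dz":0.011,"ax":0,"ay":0,"az":0},{"dx":0,"dy":0,"dz":0.0135,"ax":0,"ay":0,"az":0},{"dx":0,"dy":0,"dz":0.0135,"ax":0,"ay":0,"az":0},{"dx":0,"dy":0,"dz":0.0135,"ax":0,"ay":0,"az":0}]';  python3 go.py 464.2 324.8 16 -101.2
```

```text
time: 6.88
tool_pos: [0.4641, 0.3258, 0.0169]
tool_rot: [0.0, -0.636, 0.772, -0.0]
contact_force: [0.6, -0.7, -1.1]
gripper_width: 0.695
d [ 0.0009 -0.0003  0.0009] rot [-0.0001  0.0001  0.0024] F [ 0.6 -0.7 -1.1] w 0.695 t 6.88
```

```bash
python3 -m handwheel '[{"dx":0,"dy":0,"dz":0.001,"ax":0,"ay":0,"az":0},{"dx":0,"dy":0,"dz":0.001,"ax":0,"ay":0,"az":0},{"dx":0,"dy":0,"dz":0.001,"ax":0,"ay":0,"az":0},{"dx":0,"dy":0,"dz":0.001,"ax":0,"ay":0,"az":0}]' 0;  python3 -m handwheel '[{"dx":0,"dy":0,"dz":-0.01,"ax":0,"ay":0,"az":0},{"dx":0,"dy":0,"dz":-0.03,"ax":0,"ay":0,"az":0},{"dx":0,"dy":0,"dz":-0.07,"ax":0,"ay":0,"az":0},{"dx":0,"dy":0,"dz":-0.12,"ax":0,"ay":0,"az":0},{"dx":0,"dy":0,"dz":-0.12,"ax":0,"ay":0,"az":0}]' ; python3 go.py 443.5 65.1 130 -101.2
```

```text
time: 7.38
tool_pos: [0.4641, 0.3257, 0.0159]
tool_rot: [0.0, -0.636, 0.772, -0.0]
contact_force: [0.1, 0.1, -0.8]
gripper_width: 0.998
time: 8.0
tool_pos: [0.4677, 0.3276, 0.1436]
tool_rot: [0.006, -0.636, 0.772, -0.001]
contact_force: [0.2, -0.3, 0.4]
gripper_width: 1.002
d [ 0.2624 -0.0265  0.0118] rot [-0.01    0.008   0.0024] F [ 0.2 -0.3  0.4] w 1.002 t 8.0
```

```bash
python3 -m handwheel '[{"dx":0.05,"dy":-0.005,"dz":0.01,"ax":0,"ay":0,"az":0},{"dx":0.1,"dy":-0.01,"dz":0.01,"ax":0,"ay":0,"az":0},{"dx":0.15,"dy":-0.015,"dz":0.01,"ax":0,"ay":0,"az":0},{"dx":0.2,"dy":-0.02,"dz":0.01,"ax":0,"ay":0,"az":0},{"dx":0.25,"dy":-0.025,"dz":0.01,"ax":0,"ay":0,"az":0}]';python3 -m handwheel '[{"dx":0.01,"dy":0,"dz":0,"ax":0,"ay":0,"az":0},{"dx":0.01,"dy":0,"dz":0,"ax":0,"ay":0,"az":0},{"dx":0.01,"dy":0,"dz":0,"ax":0,"ay":0,"az":0}]' ; python3 go.py 443.5 65.1 15 -101.2
python3 - <<'E'
from plant import manip
import cv2,numpy as np
f=manip.grab_frame("scene");np.savez(f"/tmp/s3.npz",**f)
a=f["image"][90:240,180:430]
cv2.imwrite(f"pics/s3.png",cv2.resize(a,None,fx=3.2,fy=3.2,interpolation=cv2.INTER_CUBIC))
E
```

```text
time: 8.62
tool_pos: [0.4401, 0.0741, 0.1262]
tool_rot: [0.0, -0.636, 0.772, -0.0]
contact_force: [0.7, -0.6, -0.3]
gripper_width: 0.997
time: 9.0
tool_pos: [0.4387, 0.0666, 0.1259]
tool_rot: [0.0, -0.636, 0.772, 0.0]
contact_force: [-0.6, 0.7, -0.2]
gripper_width: 0.998
d [ 0.0006 -0.005   0.1109] rot [-0.      0.0004  0.0035] F [-0.6  0.7 -0.2] w 0.998 t 9.0
```

View pics/s3.png

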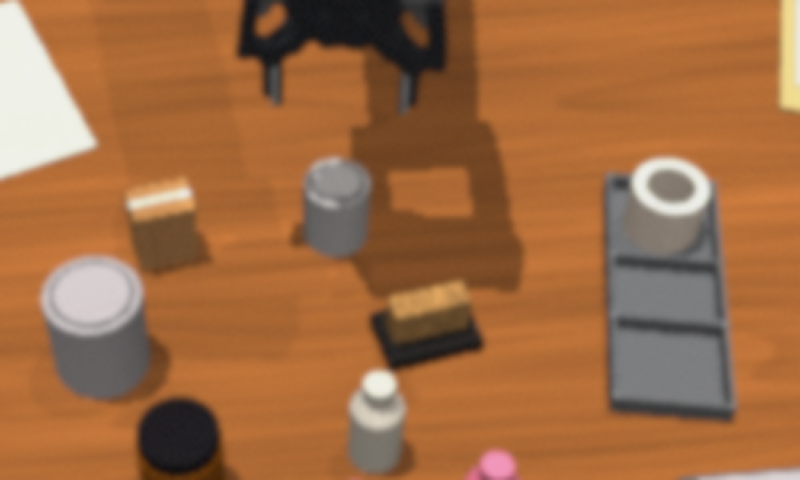

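The tape stands in the largest compartment (zoom (668,205)), and the jaws are lined up behind the tin at (337,205).

```bash
python3 -m handwheel '[{"dx":0,"dy":-0.005,"dz":0.03,"ax":0,"ay":0,"az":0},{"dx":0,"dy":-0.005,"dz":0.06,"ax":0,"ay":0,"az":0},{"dx":0,"dy":-0.005,"dz":0.09,"ax":0,"ay":0,"az":0},{"dx":0,"dy":-0.005,"dz":0.11,"ax":0,"ay":0,"az":0},{"dx":0,"dy":-0.005,"dz":0.11,"ax":0,"ay":0,"az":0}]';python3 -m handwheel '[{"dx":0,"dy":0,"dz":0,"ax":0,"ay":0,"az":0},{"dx":0,"dy":0,"dz":0,"ax":0,"ay":0,"az":0},{"dx":0,"dy":0,"dz":0,"ax":0,"ay":0,"az":0},{"dx":0,"dy":0,"dz":0,"ax":0,"ay":0,"az":0},{"dx":0,"dy":0,"dz":0,"ax":0,"ay":0,"az":0}]' 255;python3 -m handwheel '[{"dx":0,"dy":0,"dz":0,"ax":0,"ay":0,"az":0},{"dx":0,"dy":0,"dz":0,"ax":0,"ay":0,"az":0},{"dx":0,"dy":0,"dz":0,"ax":0,"ay":0,"az":0}]' ; python3 go.py 443.5 65.1 15 -101.2
```

```text
time: 9.68
tool_pos: [0.4418, 0.0657, 0.014]
tool_rot: [-0.002, -0.636, 0.771, 0.002]
contact_force: [0.6, 0.1, -0.6]
gripper_width: 1.003
time: 10.3
tool_pos: [0.4451, 0.065, 0.0175]
tool_rot: [0.001, -0.636, 0.772, -0.001]
contact_force: [-0.4, 2.4, 5.8]
gripper_width: 0.592
time: 10.68
tool_pos: [0.4451, 0.065, 0.0175]
tool_rot: [0.001, -0.636, 0.772, -0.001]
contact_force: [-0.3, 1.6, 6.9]
gripper_width: 0.596
d [0.0002 0.0016 0.0025] rot [-0.003   0.0012  0.0022] F [-0.3  1.6  6.9] w 0.596 t 10.68
```

```bash
python3 -m handwheel '[{"dx":0,"dy":0,"dz":-0.02,"ax":0,"ay":0,"az":0},{"dx":0,"dy":0,"dz":-0.05,"ax":0,"ay":0,"az":0},{"dx":0,"dy":0,"dz":-0.09,"ax":0,"ay":0,"az":0},{"dx":0,"dy":0,"dz":-0.12,"ax":0,"ay":0,"az":0},{"dx":0,"dy":0,"dz":-0.12,"ax":0,"ay":0,"az":0}]';  python3 go.py 603.4 297.2 135 -101.2
```

```text
time: 11.3
tool_pos: [0.4451, 0.0646, 0.138]
tool_rot: [0.002, -0.636, 0.772, -0.002]
contact_force: [0.1, 0.1, -2.8]
gripper_width: 0.596
d [-0.2587 -0.1107  0.0038] rot [-0.0053  0.0007  0.0022] F [ 0.1  0.1 -2.8] w 0.596 t 11.3
```

```bash
python3 -m handwheel '[{"dx":-0.03,"dy":-0.013,"dz":0,"ax":0,"ay":0,"az":0},{"dx":-0.07,"dy":-0.03,"dz":0,"ax":0,"ay":0,"az":0},{"dx":-0.11,"dy":-0.047,"dz":0,"ax":0,"ay":0,"az":0},{"dx":-0.15,"dy":-0.064,"dz":0,"ax":0,"ay":0,"az":0},{"dx":-0.19,"dy":-0.081,"dz":0,"ax":0,"ay":0,"az":0}]';python3 -m handwheel '[{"dx":-0.03,"dy":-0.013,"dz":0,"ax":0,"ay":0,"az":0},{"dx":-0.055,"dy":-0.024,"dz":0,"ax":0,"ay":0,"az":0},{"dx":-0.069,"dy":-0.029,"dz":0,"ax":0,"ay":0,"az":0},{"dx":-0.069,"dy":-0.029,"dz":0,"ax":0,"ay":0,"az":0},{"dx":-0.069,"dy":-0.029,"dz":0,"ax":0,"ay":0,"az":0}]';  python3 go.py 603.4 297.2 36 -101.2
```

```text
time: 11.92
tool_pos: [0.5586, 0.2363, 0.1324]
tool_rot: [-0.002, -0.636, 0.772, 0.001]
contact_force: [0.3, -1.0, -2.4]
gripper_width: 0.598
time: 12.55
tool_pos: [0.6005, 0.297, 0.1349]
tool_rot: [-0.001, -0.635, 0.772, 0.0]
contact_force: [0.2, -0.5, -2.1]
gripper_width: 0.594
d [-0.0009 -0.0029  0.0989] rot [ 0.0013 -0.0012  0.0019] F [ 0.2 -0.5 -2.1] w 0.594 t 12.55
```

```bash
python3 -m handwheel '[{"dx":-0.001,"dy":-0.002,"dz":0.04,"ax":0,"ay":0,"az":0},{"dx":-0.001,"dy":-0.002,"dz":0.07,"ax":0,"ay":0,"az":0},{"dx":-0.001,"dy":-0.002,"dz":0.095,"ax":0,"ay":0,"az":0},{"dx":-0.001,"dy":-0.002,"dz":0.1,"ax":0,"ay":0,"az":0},{"dx":-0.001,"dy":-0.002,"dz":0.1,"ax":0,"ay":0,"az":0}]';  python3 go.py 603.4 297.2 21.5 -101.2
python3 - <<'E'
from plant import manip
import cv2,numpy as np
f=manip.grab_frame("scene");np.savez(f"/tmp/s2.npz",**f)
cv2.imwrite(f"pics/s4.png",cv2.resize(f["image"][90:240,330:430],(400,600),interpolation=cv2.INTER_CUBIC))
E
```

```text
time: 13.18
tool_pos: [0.6035, 0.298, 0.0363]
tool_rot: [0.0, -0.635, 0.772, -0.0]
contact_force: [0.6, 0.5, -2.4]
gripper_width: 0.596
d [ 0.0008 -0.0001  0.0148] rot [-0.0003  0.0001  0.0018] F [ 0.6  0.5 -2.4] w 0.596 t 13.18
```

View pics/s4.png

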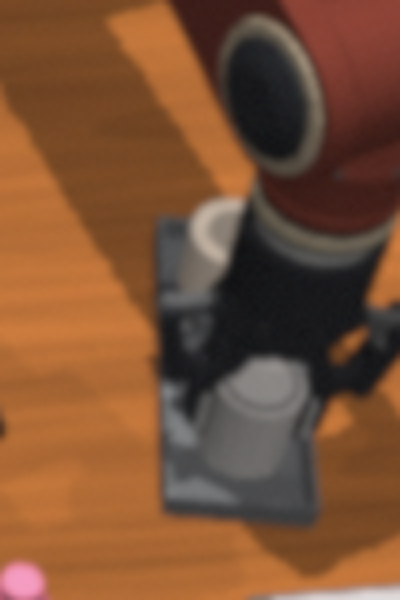

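The tin (zoom (250,420)) hangs over the medium compartment, clear of the walls. Lowering and releasing.

```bash
python3 -m handwheel '[{"dx":0,"dy":0,"dz":0.006,"ax":0,"ay":0,"az":0},{"dx":0,"dy":0,"dz":0.011,"ax":0,"ay":0,"az":0},{"dx":0,"dy":0,"dz":0.0145,"ax":0,"ay":0,"az":0},{"dx":0,"dy":0,"dz":0.0145,"ax":0,"ay":0,"az":0},{"dx":0,"dy":0,"dz":0.0145,"ax":0,"ay":0,"az":0}]';python3 -m handwheel '[{"dx":0,"dy":0,"dz":0,"ax":0,"ay":0,"az":0},{"dx":0,"dy":0,"dz":0,"ax":0,"ay":0,"az":0},{"dx":0,"dy":0,"dz":0,"ax":0,"ay":0,"az":0},{"dx":0,"dy":0,"dz":0,"ax":0,"ay":0,"az":0}]' 0;  python3 -m handwheel '[{"dx":0,"dy":0,"dz":-0.01,"ax":0,"ay":0,"az":0},{"dx":0,"dy":0,"dz":-0.03,"ax":0,"ay":0,"az":0},{"dx":0,"dy":0,"dz":-0.07,"ax":0,"ay":0,"az":0},{"dx":0,"dy":0,"dz":-0.12,"ax":0,"ay":0,"az":0},{"dx":0,"dy":0,"dz":-0.12,"ax":0,"ay":0,"az":0}]' ; python3 go.py 654 69.4 140 -101.2
```

```text
time: 13.85
tool_pos: [0.6035, 0.2985, 0.0216]
tool_rot: [0.0, -0.636, 0.772, -0.0]
contact_force: [-0.4, -1.0, 0.4]
gripper_width: 0.596
time: 14.35
tool_pos: [0.6035, 0.2985, 0.0214]
tool_rot: [0.0, -0.636, 0.772, -0.0]
contact_force: [0.8, 0.2, 0.5]
gripper_width: 1.0
time: 14.98
tool_pos: [0.6073, 0.2999, 0.1502]
tool_rot: [0.006, -0.636, 0.772, -0.002]
contact_force: [0.4, 0.3, 1.5]
gripper_width: 0.999
d [ 0.2174 -0.0899  0.0097] rot [-0.0116  0.007   0.0024] F [0.4 0.3 1.5] w 0.999 t 14.97
```

```bash
python3 -m handwheel '[{"dx":0.045,"dy":-0.018,"dz":0,"ax":0,"ay":0,"az":0},{"dx":0.09,"dy":-0.036,"dz":0,"ax":0,"ay":0,"az":0},{"dx":0.14,"dy":-0.057,"dz":0,"ax":0,"ay":0,"az":0},{"dx":0.185,"dy":-0.075,"dz":0,"ax":0,"ay":0,"az":0},{"dx":0.217,"dy":-0.089,"dz":0,"ax":0,"ay":0,"az":0}]' 60;python3 -m handwheel '[{"dx":0,"dy":0,"dz":0,"ax":0,"ay":0,"az":0},{"dx":0,"dy":0,"dz":0,"ax":0,"ay":0,"az":0}]' ; python3 go.py 654 69.4 22 -101.2
python3 - <<'E'
from plant import manip
import cv2,numpy as np
f=manip.grab_frame("scene");np.savez(f"/tmp/s3.npz",**f)
a=f["image"][90:270,180:430]
cv2.imwrite(f"pics/s5.png",cv2.resize(a,None,fx=3.2,fy=3.2,interpolation=cv2.INTER_CUBIC))
E
```

```text
time: 15.6
tool_pos: [0.6491, 0.0662, 0.1417]
tool_rot: [0.0, -0.635, 0.772, -0.0]
contact_force: [-0.1, 0.8, 0.5]
gripper_width: 0.764
time: 15.85
tool_pos: [0.6489, 0.0687, 0.1414]
tool_rot: [0.0, -0.636, 0.772, 0.0]
contact_force: [0.6, 0.4, -0.2]
gripper_width: 0.766
d [-0.0016 -0.005   0.1194] rot [0.0003 0.0004 0.0022] F [ 0.6  0.4 -0.2] w 0.766 t 15.85
```

View pics/s5.png

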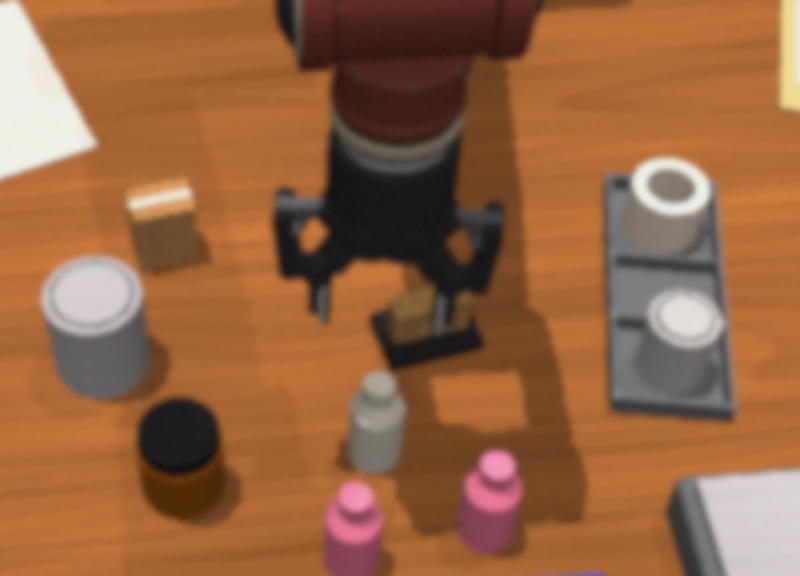

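The tape and tin stand in their compartments (zoom (668,205) and (680,345)), and the jaws are centred on the white bottle at (378,420).

```bash
python3 -m handwheel '[{"dx":-0.001,"dy":-0.005,"dz":0.015,"ax":0,"ay":0,"az":0},{"dx":-0.001,"dy":-0.005,"dz":0.045,"ax":0,"ay":0,"az":0},{"dx":-0.001,"dy":-0.005,"dz":0.08,"ax":0,"ay":0,"az":0},{"dx":-0.001,"dy":-0.005,"dz":0.11,"ax":0,"ay":0,"az":0},{"dx":-0.001,"dy":-0.005,"dz":0.119,"ax":0,"ay":0,"az":0}]';python3 -m handwheel '[{"dx":0,"dy":0,"dz":0,"ax":0,"ay":0,"az":0},{"dx":0,"dy":0,"dz":0,"ax":0,"ay":0,"az":0},{"dx":0,"dy":0,"dz":0,"ax":0,"ay":0,"az":0},{"dx":0,"dy":0,"dz":0,"ax":0,"ay":0,"az":0},{"dx":0,"dy":0,"dz":0,"ax":0,"ay":0,"az":0}]' 255;python3 -m handwheel '[{"dx":0,"dy":0,"dz":0,"ax":0,"ay":0,"az":0},{"dx":0,"dy":0,"dz":0,"ax":0,"ay":0,"az":0},{"dx":0,"dy":0,"dz":0,"ax":0,"ay":0,"az":0}]' ; python3 go.py 654 69.4 22 -101.2
```

```text
time: 16.52
tool_pos: [0.6517, 0.0692, 0.0184]
tool_rot: [-0.002, -0.636, 0.772, 0.002]
contact_force: [-0.1, -0.7, 0.8]
gripper_width: 0.766
time: 17.15
tool_pos: [0.655, 0.0684, 0.0236]
tool_rot: [0.001, -0.636, 0.772, -0.001]
contact_force: [-1.2, 1.4, 3.0]
gripper_width: 0.43
time: 17.52
tool_pos: [0.655, 0.0684, 0.0235]
tool_rot: [0.001, -0.636, 0.772, -0.001]
contact_force: [-0.5, 0.1, 5.3]
gripper_width: 0.425
d [-0.0008  0.0012  0.0015] rot [-0.0018  0.0003  0.0023] F [-0.5  0.1  5.3] w 0.425 t 17.52
```

```bash
python3 -m handwheel '[{"dx":0,"dy":0,"dz":-0.02,"ax":0,"ay":0,"az":0},{"dx":0,"dy":0,"dz":-0.05,"ax":0,"ay":0,"az":0},{"dx":0,"dy":0,"dz":-0.09,"ax":0,"ay":0,"az":0},{"dx":0,"dy":0,"dz":-0.13,"ax":0,"ay":0,"az":0},{"dx":0,"dy":0,"dz":-0.13,"ax":0,"ay":0,"az":0}]';  python3 go.py 535.8 310.6 150 -101.2
```

```text
time: 18.15
tool_pos: [0.6568, 0.0684, 0.1579]
tool_rot: [0.003, -0.636, 0.772, -0.003]
contact_force: [0.2, 0.3, -1.1]
gripper_width: 0.427
d [-0.2145  0.1653  0.0068] rot [-0.0087  0.0016  0.0023] F [ 0.2  0.3 -1.1] w 0.427 t 18.15
```

```bash
python3 -m handwheel '[{"dx":-0.025,"dy":0.019,"dz":0,"ax":0,"ay":0,"az":0},{"dx":-0.06,"dy":0.046,"dz":0,"ax":0,"ay":0,"az":0},{"dx":-0.1,"dy":0.077,"dz":0,"ax":0,"ay":0,"az":0},{"dx":-0.135,"dy":0.104,"dz":0,"ax":0,"ay":0,"az":0},{"dx":-0.17,"dy":0.131,"dz":0,"ax":0,"ay":0,"az":0}]';python3 -m handwheel '[{"dx":-0.025,"dy":0.019,"dz":0,"ax":0,"ay":0,"az":0},{"dx":-0.044,"dy":0.034,"dz":0,"ax":0,"ay":0,"az":0},{"dx":-0.044,"dy":0.034,"dz":0,"ax":0,"ay":0,"az":0},{"dx":-0.044,"dy":0.034,"dz":0,"ax":0,"ay":0,"az":0},{"dx":-0.044,"dy":0.034,"dz":0,"ax":0,"ay":0,"az":0}]';  python3 go.py 535.8 310.6 42 -101.2
```

```text
time: 18.77
tool_pos: [0.5563, 0.2612, 0.1504]
tool_rot: [-0.001, -0.636, 0.772, 0.001]
contact_force: [0.2, 0.5, -2.0]
gripper_width: 0.428
time: 19.4
tool_pos: [0.5336, 0.3091, 0.1518]
tool_rot: [-0.0, -0.635, 0.772, -0.0]
contact_force: [-0.5, -0.6, -0.7]
gripper_width: 0.426
d [-0.002  -0.0019  0.1098] rot [ 0.0004 -0.0007  0.0011] F [-0.5 -0.6 -0.7] w 0.426 t 19.4
```

```bash
python3 -m handwheel '[{"dx":-0.002,"dy":-0.002,"dz":0.04,"ax":0,"ay":0,"az":0},{"dx":-0.002,"dy":-0.002,"dz":0.07,"ax":0,"ay":0,"az":0},{"dx":-0.002,"dy":-0.002,"dz":0.1,"ax":0,"ay":0,"az":0},{"dx":-0.002,"dy":-0.002,"dz":0.11,"ax":0,"ay":0,"az":0},{"dx":-0.002,"dy":-0.002,"dz":0.11,"ax":0,"ay":0,"az":0}]';  python3 go.py 535.8 310.6 27.5 -101.2
python3 - <<'E'
from plant import manip
import cv2,numpy as np
f=manip.grab_frame("scene");np.savez(f"/tmp/s2.npz",**f)
cv2.imwrite(f"pics/s6.png",cv2.resize(f["image"][90:240,330:430],(400,600),interpolation=cv2.INTER_CUBIC))
E
```

```text
time: 20.02
tool_pos: [0.5357, 0.3111, 0.042]
tool_rot: [-0.001, -0.635, 0.772, 0.0]
contact_force: [1.1, 1.2, -1.7]
gripper_width: 0.431
d [ 0.0005 -0.0002  0.0145] rot [ 0.0008 -0.0006  0.0015] F [ 1.1  1.2 -1.7] w 0.431 t 20.02
```

View pics/s6.png

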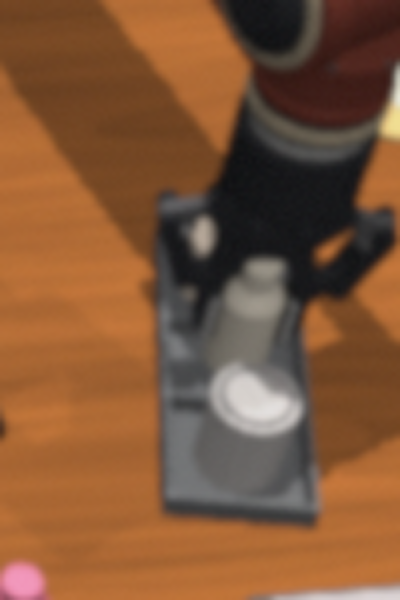

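The bottle (zoom (245,320)) hangs behind the tin, over the smallest compartment. Lowering and releasing.

```bash
python3 -m handwheel '[{"dx":0,"dy":0,"dz":0.006,"ax":0,"ay":0,"az":0},{"dx":0,"dy":0,"dz":0.011,"ax":0,"ay":0,"az":0},{"dx":0,"dy":0,"dz":0.0142,"ax":0,"ay":0,"az":0},{"dx":0,"dy":0,"dz":0.0142,"ax":0,"ay":0,"az":0},{"dx":0,"dy":0,"dz":0.0142,"ax":0,"ay":0,"az":0}]';python3 -m handwheel '[{"dx":0,"dy":0,"dz":0,"ax":0,"ay":0,"az":0},{"dx":0,"dy":0,"dz":0,"ax":0,"ay":0,"az":0},{"dx":0,"dy":0,"dz":0,"ax":0,"ay":0,"az":0},{"dx":0,"dy":0,"dz":0,"ax":0,"ay":0,"az":0}]' 60;  python3 -m handwheel '[{"dx":0,"dy":0,"dz":-0.01,"ax":0,"ay":0,"az":0},{"dx":0,"dy":0,"dz":-0.03,"ax":0,"ay":0,"az":0},{"dx":0,"dy":0,"dz":-0.07,"ax":0,"ay":0,"az":0},{"dx":0,"dy":0,"dz":-0.12,"ax":0,"ay":0,"az":0},{"dx":0,"dy":0,"dz":-0.13,"ax":0,"ay":0,"az":0}]' ; python3 go.py 552.7 122 140 11.4
```

```text
time: 20.7
tool_pos: [0.5357, 0.3117, 0.0282]
tool_rot: [0.0, -0.636, 0.772, -0.0]
contact_force: [-0.6, -0.4, -1.5]
gripper_width: 0.432
time: 21.2
tool_pos: [0.5358, 0.3117, 0.0282]
tool_rot: [0.0, -0.636, 0.772, -0.0]
contact_force: [-0.2, 0.2, -0.1]
gripper_width: 0.767
time: 21.82
tool_pos: [0.5386, 0.313, 0.1654]
tool_rot: [0.005, -0.636, 0.772, -0.001]
contact_force: [0.1, 0.2, 0.6]
gripper_width: 0.767
d [ 0.1849 -0.0503  0.0247] rot [-0.0118 -0.0047 -1.9629] F [0.1 0.2 0.6] w 0.767 t 21.82
```

```bash
python3 -m handwheel '[{"dx":0.03,"dy":-0.008,"dz":0,"ax":0,"ay":0,"az":-0.18},{"dx":0.06,"dy":-0.016,"dz":0,"ax":0,"ay":0,"az":-0.36},{"dx":0.09,"dy":-0.025,"dz":0,"ax":0,"ay":0,"az":-0.54},{"dx":0.12,"dy":-0.033,"dz":0,"ax":0,"ay":0,"az":-0.72},{"dx":0.15,"dy":-0.041,"dz":0,"ax":0,"ay":0,"az":-0.9}]'; python3 go.py 552.7 122 140 11.4
```

```text
time: 22.45
tool_pos: [0.5469, 0.1556, 0.1585]
tool_rot: [-0.0, 0.909, -0.416, 0.0]
contact_force: [-0.2, 0.7, 0.0]
gripper_width: 0.766
d [0.0292 0.0176 0.0185] rot [-0.000e+00 -1.000e-04 -1.057e+00] F [-0.2  0.7  0. ] w 0.766 t 22.45
```

```bash
python3 -m handwheel '[{"dx":0,"dy":0,"dz":0,"ax":0,"ay":0,"az":-0.18},{"dx":0,"dy":0,"dz":0,"ax":0,"ay":0,"az":-0.36},{"dx":0,"dy":0,"dz":0,"ax":0,"ay":0,"az":-0.54},{"dx":0,"dy":0,"dz":0,"ax":0,"ay":0,"az":-0.72},{"dx":0,"dy":0,"dz":0,"ax":0,"ay":0,"az":-0.9}]'; python3 go.py 552.7 122 120 11.4
```

```text
time: 23.08
tool_pos: [0.5469, 0.1565, 0.1584]
tool_rot: [-0.0, 1.0, 0.021, -0.0]
contact_force: [0.2, -0.2, 0.4]
gripper_width: 0.762
d [0.0044 0.0347 0.0384] rot [-0.000e+00  1.000e-04 -1.571e-01] F [ 0.2 -0.2  0.4] w 0.762 t 23.07
```

```bash
python3 -m handwheel '[{"dx":0.004,"dy":0.017,"dz":0,"ax":0,"ay":0,"az":-0.157},{"dx":0.004,"dy":0.034,"dz":0.01,"ax":0,"ay":0,"az":-0.157},{"dx":0.004,"dy":0.034,"dz":0.038,"ax":0,"ay":0,"az":-0.157},{"dx":0.004,"dy":0.034,"dz":0.038,"ax":0,"ay":0,"az":-0.157},{"dx":0.004,"dy":0.034,"dz":0.038,"ax":0,"ay":0,"az":-0.157}]'; python3 go.py 552.7 122 15 11.4
python3 - <<'E'
from plant import manip
import cv2,numpy as np
for n in("scene","top"):
    f=manip.grab_frame(n);np.savez(f"/tmp/{n}7.npz",**f)
    a=f["image"][90:250,230:430] if n=="scene" else f["image"][150:275,100:250]
    cv2.imwrite(f"pics/{n}7.png",cv2.resize(a,None,fx=4,fy=3.75 if n=="scene" else 4,interpolation=cv2.INTER_CUBIC))
E
```

```text
time: 23.7
tool_pos: [0.5524, 0.1226, 0.1205]
tool_rot: [0.0, 0.995, 0.096, 0.0]
contact_force: [-1.1, 0.2, 0.4]
gripper_width: 0.765
d [0.0002 0.0006 0.1055] rot [ 0.     -0.0001 -0.0073] F [-1.1  0.2  0.4] w 0.765 t 23.7
```

View pics/scene7.png

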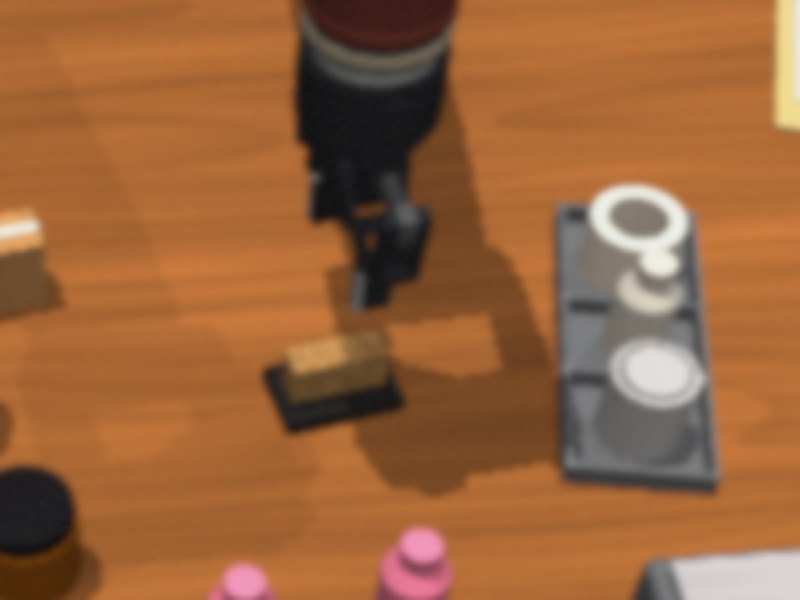

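View pics/top7.png

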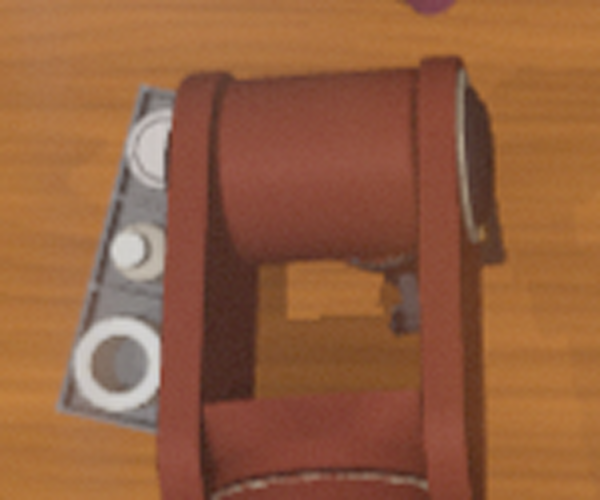

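The long tray is filled correctly, with tape, bottle and tin all upright. The sander is under the jaws.

```bash
python3 -m handwheel '[{"dx":0,"dy":0,"dz":0.02,"ax":0,"ay":0,"az":0},{"dx":0,"dy":0,"dz":0.05,"ax":0,"ay":0,"az":0},{"dx":0,"dy":0,"dz":0.08,"ax":0,"ay":0,"az":0},{"dx":0,"dy":0,"dz":0.1,"ax":0,"ay":0,"az":0},{"dx":0,"dy":0,"dz":0.1,"ax":0,"ay":0,"az":0}]';python3 go.py 552.7 122 17 11.4
```

```text
time: 24.42
tool_pos: [0.5505, 0.1227, 0.0178]
tool_rot: [-0.0, 0.995, 0.096, -0.002]
contact_force: [-0.6, 0.2, 0.5]
gripper_width: 0.763
d [0.002  0.0011 0.0007] rot [-0.0005  0.0044 -0.006 ] F [-0.6  0.2  0.5] w 0.763 t 24.43
```

```bash
python3 -m handwheel '[{"dx":0,"dy":0,"dz":0,"ax":0,"ay":0,"az":0},{"dx":0,"dy":0,"dz":0,"ax":0,"ay":0,"az":0},{"dx":0,"dy":0,"dz":0,"ax":0,"ay":0,"az":0},{"dx":0,"dy":0,"dz":0,"ax":0,"ay":0,"az":0},{"dx":0,"dy":0,"dz":0,"ax":0,"ay":0,"az":0}]' 255;python3 -m handwheel '[{"dx":0,"dy":0,"dz":0,"ax":0,"ay":0,"az":0},{"dx":0,"dy":0,"dz":0,"ax":0,"ay":0,"az":0},{"dx":0,"dy":0,"dz":0,"ax":0,"ay":0,"az":0}]' ; python3 go.py 552.7 122 22 11.4
```

```text
time: 25.05
tool_pos: [0.5537, 0.1229, 0.0217]
tool_rot: [-0.0, 0.995, 0.096, 0.001]
contact_force: [0.3, -0.6, 6.0]
gripper_width: 0.245
time: 25.42
tool_pos: [0.5536, 0.1229, 0.0217]
tool_rot: [-0.0, 0.995, 0.096, 0.001]
contact_force: [-0.0, -0.6, 5.7]
gripper_width: 0.248
d [-0.0011  0.0007 -0.0003] rot [ 0.0003 -0.0027 -0.006 ] F [-0.  -0.6  5.7] w 0.248 t 25.43
```

```bash
python3 -m handwheel '[{"dx":0,"dy":0,"dz":-0.02,"ax":0,"ay":0,"az":0},{"dx":0,"dy":0,"dz":-0.05,"ax":0,"ay":0,"az":0},{"dx":0,"dy":0,"dz":-0.09,"ax":0,"ay":0,"az":0},{"dx":0,"dy":0,"dz":-0.13,"ax":0,"ay":0,"az":0},{"dx":0,"dy":0,"dz":-0.13,"ax":0,"ay":0,"az":0}]';  python3 go.py 446.8 -283.9 150 -82.7
```

```text
time: 26.05
tool_pos: [0.5549, 0.123, 0.1554]
tool_rot: [0.0, 0.995, 0.096, 0.004]
contact_force: [1.0, -0.5, -0.2]
gripper_width: 0.243
d [-0.1842  0.3786  0.0042] rot [-0.0063 -0.0074  1.6365] F [ 1.  -0.5 -0.2] w 0.243 t 26.05
```

```bash
python3 -m handwheel '[{"dx":-0.018,"dy":0.038,"dz":0,"ax":0,"ay":0,"az":0.15},{"dx":-0.037,"dy":0.076,"dz":0,"ax":0,"ay":0,"az":0.3},{"dx":-0.055,"dy":0.114,"dz":0,"ax":0,"ay":0,"az":0.46},{"dx":-0.074,"dy":0.152,"dz":0,"ax":0,"ay":0,"az":0.63},{"dx":-0.092,"dy":0.19,"dz":0,"ax":0,"ay":0,"az":0.8}]';  python3 go.py 446.8 -283.9 150 -82.7
```

```text
time: 26.68
tool_pos: [0.4969, -0.0823, 0.1488]
tool_rot: [0.0, 0.953, -0.301, -0.001]
contact_force: [-0.1, 0.3, -1.4]
gripper_width: 0.243
d [ 0.0749  0.1938 -0.0012] rot [0.0015 0.0017 0.8309] F [-0.1  0.3 -1.4] w 0.243 t 26.68
```

```bash
python3 -m handwheel '[{"dx":0.015,"dy":0.04,"dz":0,"ax":0,"ay":0,"az":0.17},{"dx":0.03,"dy":0.08,"dz":0,"ax":0,"ay":0,"az":0.34},{"dx":0.045,"dy":0.12,"dz":0,"ax":0,"ay":0,"az":0.51},{"dx":0.06,"dy":0.16,"dz":0,"ax":0,"ay":0,"az":0.68},{"dx":0.075,"dy":0.194,"dz":0,"ax":0,"ay":0,"az":0.83}]';python3 -m handwheel '[{"dx":0,"dy":0,"dz":0,"ax":0,"ay":0,"az":0},{"dx":0,"dy":0,"dz":0,"ax":0,"ay":0,"az":0}]'; python3 go.py 446.8 -283.9 42 -82.7
```

```text
time: 27.3
tool_pos: [0.448, -0.2842, 0.1487]
tool_rot: [0.0, 0.751, -0.66, -0.001]
contact_force: [1.0, 0.3, -0.8]
gripper_width: 0.244
time: 27.55
tool_pos: [0.4489, -0.2826, 0.1491]
tool_rot: [-0.0, 0.753, -0.658, -0.001]
contact_force: [1.3, 1.0, -1.4]
gripper_width: 0.247
d [0.0012 0.0021 0.1071] rot [0.0012 0.0019 0.0072] F [ 1.3  1.  -1.4] w 0.247 t 27.55
```

```bash
python3 -m handwheel '[{"dx":0.001,"dy":0.002,"dz":0.03,"ax":0,"ay":0,"az":0.007},{"dx":0.001,"dy":0.002,"dz":0.07,"ax":0,"ay":0,"az":0.007},{"dx":0.001,"dy":0.002,"dz":0.1,"ax":0,"ay":0,"az":0.007},{"dx":0.001,"dy":0.002,"dz":0.107,"ax":0,"ay":0,"az":0.007},{"dx":0.001,"dy":0.002,"dz":0.107,"ax":0,"ay":0,"az":0.007}]';  python3 go.py 446.8 -283.9 25.7 -82.7
python3 - <<'E'
from plant import manip
import cv2,numpy as np
f=manip.grab_frame("scene");np.savez(f"/tmp/s8.npz",**f)
cv2.imwrite(f"pics/s8.png",cv2.resize(f["image"][80:230,90:240],(600,600),interpolation=cv2.INTER_CUBIC))
E
```

```text
time: 28.18
tool_pos: [0.4478, -0.2841, 0.0432]
tool_rot: [-0.0, 0.751, -0.66, -0.0]
contact_force: [-0.9, -0.2, -0.2]
gripper_width: 0.245
d [-0.0003  0.001   0.0175] rot [0.0002 0.0004 0.0008] F [-0.9 -0.2 -0.2] w 0.245 t 28.18
```

View pics/s8.png

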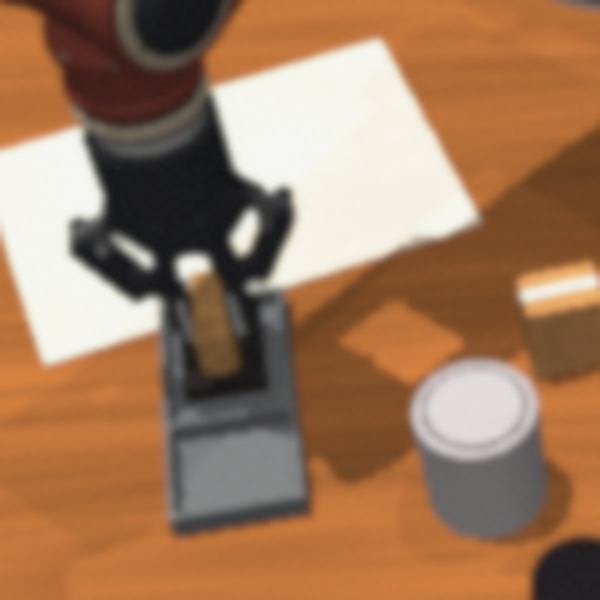

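The sander (zoom (218,340)) is aligned over the longer compartment. Lowering and releasing.

```bash
python3 -m handwheel '[{"dx":0,"dy":0.001,"dz":0.006,"ax":0,"ay":0,"az":0},{"dx":0,"dy":0.001,"dz":0.012,"ax":0,"ay":0,"az":0},{"dx":0,"dy":0.001,"dz":0.017,"ax":0,"ay":0,"az":0},{"dx":0,"dy":0.001,"dz":0.017,"ax":0,"ay":0,"az":0},{"dx":0,"dy":0.001,"dz":0.017,"ax":0,"ay":0,"az":0}]';python3 go.py 446.8 -283.9 25.7 -82.7
```

```text
time: 28.85
tool_pos: [0.4464, -0.2848, 0.026]
tool_rot: [0.0, 0.75, -0.661, -0.0]
contact_force: [-0.2, 0.3, -0.4]
gripper_width: 0.243
d [-0.0009 -0.0005  0.0003] rot [ 0.0003  0.0003 -0.0007] F [-0.2  0.3 -0.4] w 0.243 t 28.85
```

```bash
python3 -m handwheel '[{"dx":0,"dy":0,"dz":0.0005,"ax":0,"ay":0,"az":0},{"dx":0,"dy":0,"dz":0.0005,"ax":0,"ay":0,"az":0},{"dx":0,"dy":0,"dz":0.0005,"ax":0,"ay":0,"az":0},{"dx":0,"dy":0,"dz":0.0005,"ax":0,"ay":0,"az":0}]' 60;  python3 -m handwheel '[{"dx":0,"dy":0,"dz":-0.01,"ax":0,"ay":0,"az":0},{"dx":0,"dy":0,"dz":-0.03,"ax":0,"ay":0,"az":0},{"dx":0,"dy":0,"dz":-0.07,"ax":0,"ay":0,"az":0},{"dx":0,"dy":0,"dz":-0.12,"ax":0,"ay":0,"az":0},{"dx":0,"dy":0,"dz":-0.12,"ax":0,"ay":0,"az":0}]' ; python3 go.py 448.4 -72.2 130 11.2
```

```text
time: 29.35
tool_pos: [0.4466, -0.2849, 0.0257]
tool_rot: [-0.0, 0.75, -0.661, 0.0]
contact_force: [0.3, 0.6, -0.5]
gripper_width: 0.765
time: 29.98
tool_pos: [0.4494, -0.2872, 0.1521]
tool_rot: [-0.0, 0.75, -0.661, 0.006]
contact_force: [0.5, -0.1, -0.1]
gripper_width: 0.764
d [-0.2136 -0.026   0.0205] rot [ 1.0000e-03 -1.2600e-02 -1.6394e+00] F [ 0.5 -0.1 -0.1] w 0.764 t 29.98
```

```bash
python3 -m handwheel '[{"dx":-0.03,"dy":-0.004,"dz":0,"ax":0,"ay":0,"az":-0.16},{"dx":-0.065,"dy":-0.008,"dz":0,"ax":0,"ay":0,"az":-0.32},{"dx":-0.1,"dy":-0.012,"dz":0,"ax":0,"ay":0,"az":-0.49},{"dx":-0.135,"dy":-0.016,"dz":0,"ax":0,"ay":0,"az":-0.66},{"dx":-0.17,"dy":-0.021,"dz":0,"ax":0,"ay":0,"az":-0.83}]';  python3 go.py 448.4 -72.2 130 11.2
```

```text
time: 30.6
tool_pos: [0.4454, -0.1123, 0.1451]
tool_rot: [-0.0, 0.954, -0.3, -0.0]
contact_force: [-0.2, -0.2, -0.3]
gripper_width: 0.765
d [-0.0204 -0.0347  0.0151] rot [-2.000e-04  7.000e-04 -8.042e-01] F [-0.2 -0.2 -0.3] w 0.765 t 30.6
```

```bash
python3 -m handwheel '[{"dx":-0.005,"dy":-0.01,"dz":0,"ax":0,"ay":0,"az":-0.17},{"dx":-0.01,"dy":-0.02,"dz":0,"ax":0,"ay":0,"az":-0.34},{"dx":-0.015,"dy":-0.03,"dz":0,"ax":0,"ay":0,"az":-0.51},{"dx":-0.02,"dy":-0.035,"dz":0,"ax":0,"ay":0,"az":-0.68},{"dx":-0.02,"dy":-0.035,"dz":0.01,"ax":0,"ay":0,"az":-0.805}]';python3 -m handwheel '[{"dx":0,"dy":0,"dz":0,"ax":0,"ay":0,"az":0},{"dx":0,"dy":0,"dz":0,"ax":0,"ay":0,"az":0}]'; python3 go.py 448.4 -72.2 22 11.2
python3 - <<'E'
from plant import manip
import cv2,numpy as np
f=manip.grab_frame("scene");np.savez(f"/tmp/s9.npz",**f)
cv2.imwrite(f"pics/s9.png",cv2.resize(f["image"][80:240,110:310],(750,600),interpolation=cv2.INTER_CUBIC))
E
```

```text
time: 31.22
tool_pos: [0.4499, -0.0731, 0.1358]
tool_rot: [0.0, 0.995, 0.098, 0.0]
contact_force: [0.3, -0.0, 0.4]
gripper_width: 0.765
time: 31.48
tool_pos: [0.4496, -0.0735, 0.1356]
tool_rot: [-0.0, 0.996, 0.094, -0.0]
contact_force: [0.6, 0.0, -0.7]
gripper_width: 0.765
d [-0.0009 -0.0014  0.1136] rot [-0.0002  0.0003 -0.0063] F [ 0.6  0.  -0.7] w 0.765 t 31.48
```

View pics/s9.png

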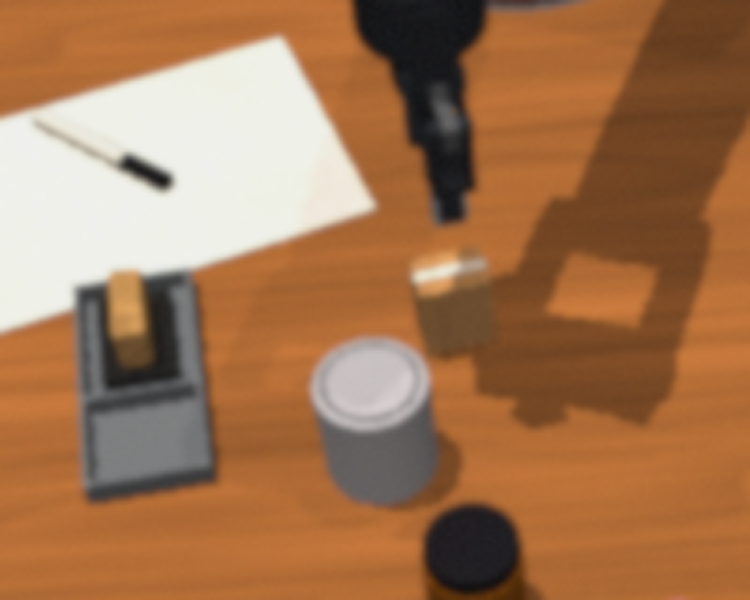

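The sander lies flat in the longer compartment (zoom (140,335)), and the jaws are behind the carton at (455,300).

```bash
python3 -m handwheel '[{"dx":-0.001,"dy":-0.001,"dz":0.02,"ax":0,"ay":0,"az":-0.006},{"dx":-0.001,"dy":-0.001,"dz":0.05,"ax":0,"ay":0,"az":-0.006},{"dx":-0.001,"dy":-0.001,"dz":0.085,"ax":0,"ay":0,"az":-0.006},{"dx":-0.001,"dy":-0.001,"dz":0.112,"ax":0,"ay":0,"az":-0.006},{"dx":-0.001,"dy":-0.001,"dz":0.112,"ax":0,"ay":0,"az":-0.006}]';python3 -m handwheel '[{"dx":0,"dy":0,"dz":0,"ax":0,"ay":0,"az":0},{"dx":0,"dy":0,"dz":0,"ax":0,"ay":0,"az":0},{"dx":0,"dy":0,"dz":0,"ax":0,"ay":0,"az":0},{"dx":0,"dy":0,"dz":0,"ax":0,"ay":0,"az":0},{"dx":0,"dy":0,"dz":0,"ax":0,"ay":0,"az":0}]' 255;python3 -m handwheel '[{"dx":0,"dy":0,"dz":0,"ax":0,"ay":0,"az":0},{"dx":0,"dy":0,"dz":0,"ax":0,"ay":0,"az":0},{"dx":0,"dy":0,"dz":0,"ax":0,"ay":0,"az":0}]';python3 go.py 448.4 -72.2 22 11.2
```

```text
time: 32.15
tool_pos: [0.4467, -0.0722, 0.0217]
tool_rot: [-0.001, 0.995, 0.098, -0.002]
contact_force: [0.0, 0.1, 0.9]
gripper_width: 0.762
time: 32.78
tool_pos: [0.4502, -0.0733, 0.0256]
tool_rot: [0.001, 0.995, 0.098, 0.002]
contact_force: [-0.5, -0.3, 5.9]
gripper_width: 0.386
time: 33.15
tool_pos: [0.4502, -0.0732, 0.0256]
tool_rot: [0.001, 0.995, 0.098, 0.002]
contact_force: [0.5, -0.2, 5.9]
gripper_width: 0.39
d [-0.0016 -0.0014  0.0036] rot [ 0.0019 -0.0031  0.0015] F [ 0.5 -0.2  5.9] w 0.39 t 33.15
```

```bash
python3 -m handwheel '[{"dx":0,"dy":0,"dz":-0.02,"ax":0,"ay":0,"az":0},{"dx":0,"dy":0,"dz":-0.05,"ax":0,"ay":0,"az":0},{"dx":0,"dy":0,"dz":-0.09,"ax":0,"ay":0,"az":0},{"dx":0,"dy":0,"dz":-0.13,"ax":0,"ay":0,"az":0},{"dx":0,"dy":0,"dz":-0.14,"ax":0,"ay":0,"az":0}]';  python3 go.py 531.6 -273.1 165 -82.7
```

```text
time: 33.78
tool_pos: [0.4501, -0.0731, 0.1667]
tool_rot: [0.001, 0.995, 0.098, 0.003]
contact_force: [-0.3, 0.6, -0.5]
gripper_width: 0.391
d [0.0407 0.212  0.0025] rot [-0.002  -0.0063  1.6404] F [-0.3  0.6 -0.5] w 0.391 t 33.77
```

```bash
python3 -m handwheel '[{"dx":0.004,"dy":0.02,"dz":0,"ax":0,"ay":0,"az":0.15},{"dx":0.008,"dy":0.04,"dz":0,"ax":0,"ay":0,"az":0.3},{"dx":0.012,"dy":0.065,"dz":0,"ax":0,"ay":0,"az":0.46},{"dx":0.017,"dy":0.09,"dz":0,"ax":0,"ay":0,"az":0.63},{"dx":0.022,"dy":0.115,"dz":0,"ax":0,"ay":0,"az":0.8}]';  python3 go.py 531.6 -273.1 165 -82.7
```

```text
time: 34.4
tool_pos: [0.4919, -0.1814, 0.1613]
tool_rot: [-0.0, 0.954, -0.3, -0.002]
contact_force: [0.5, 0.4, -1.7]
gripper_width: 0.39
d [ 0.085   0.0526 -0.0039] rot [0.0016 0.0029 0.8347] F [ 0.5  0.4 -1.7] w 0.39 t 34.4
```

```bash
python3 -m handwheel '[{"dx":0.02,"dy":0.012,"dz":0,"ax":0,"ay":0,"az":0.17},{"dx":0.04,"dy":0.024,"dz":0,"ax":0,"ay":0,"az":0.34},{"dx":0.06,"dy":0.037,"dz":0,"ax":0,"ay":0,"az":0.51},{"dx":0.08,"dy":0.05,"dz":0,"ax":0,"ay":0,"az":0.68},{"dx":0.085,"dy":0.053,"dz":0,"ax":0,"ay":0,"az":0.835}]';python3 -m handwheel '[{"dx":0,"dy":0,"dz":0,"ax":0,"ay":0,"az":0},{"dx":0,"dy":0,"dz":0,"ax":0,"ay":0,"az":0}]'; python3 go.py 531.6 -273.1 46 -82.7
```

```text
time: 35.02
tool_pos: [0.532, -0.2736, 0.1611]
tool_rot: [0.0, 0.75, -0.661, -0.002]
contact_force: [-0.6, 0.5, -1.5]
gripper_width: 0.389
time: 35.28
tool_pos: [0.532, -0.2723, 0.1623]
tool_rot: [0.0, 0.753, -0.658, -0.001]
contact_force: [0.2, 0.1, -0.6]
gripper_width: 0.392
d [0.0009 0.0003 0.1163] rot [0.0015 0.0015 0.0077] F [ 0.2  0.1 -0.6] w 0.392 t 35.27
```

```bash
python3 -m handwheel '[{"dx":0.001,"dy":0,"dz":0.03,"ax":0,"ay":0,"az":0.007},{"dx":0.001,"dy":0,"dz":0.07,"ax":0,"ay":0,"az":0.007},{"dx":0.001,"dy":0,"dz":0.1,"ax":0,"ay":0,"az":0.007},{"dx":0.001,"dy":0,"dz":0.116,"ax":0,"ay":0,"az":0.007},{"dx":0.001,"dy":0,"dz":0.116,"ax":0,"ay":0,"az":0.007}]';  python3 go.py 531.6 -273.1 29.6 -82.7
python3 - <<'E'
from plant import manip
import cv2,numpy as np
f=manip.grab_frame("scene");np.savez(f"/tmp/s10.npz",**f)
cv2.imwrite(f"pics/s10.png",cv2.resize(f["image"][80:230,90:240],(600,600),interpolation=cv2.INTER_CUBIC))
E
```

```text
time: 35.9
tool_pos: [0.5319, -0.2732, 0.0464]
tool_rot: [0.0, 0.75, -0.661, -0.001]
contact_force: [1.0, -0.5, -1.9]
gripper_width: 0.39
d [-0.0001  0.0003  0.0168] rot [ 0.002   0.0017 -0.0007] F [ 1.  -0.5 -1.9] w 0.39 t 35.9
```

View pics/s10.png

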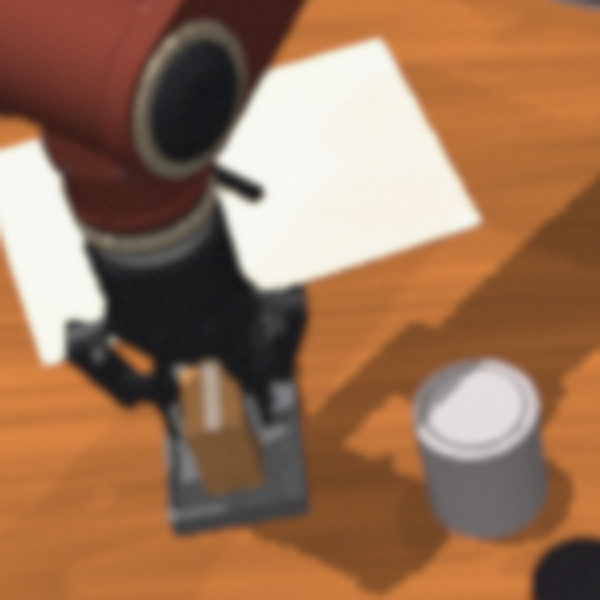

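The carton (zoom (225,440)) hangs over the shorter compartment. Lowering and releasing.

```bash
python3 -m handwheel '[{"dx":0,"dy":0,"dz":0.006,"ax":0,"ay":0,"az":0},{"dx":0,"dy":0,"dz":0.012,"ax":0,"ay":0,"az":0},{"dx":0,"dy":0,"dz":0.0165,"ax":0,"ay":0,"az":0},{"dx":0,"dy":0,"dz":0.0165,"ax":0,"ay":0,"az":0},{"dx":0,"dy":0,"dz":0.0165,"ax":0,"ay":0,"az":0}]';python3 go.py 531.6 -273.1 29.6 -82.7;python3 -m handwheel '[{"dx":0,"dy":0,"dz":0,"ax":0,"ay":0,"az":0},{"dx":0,"dy":0,"dz":0,"ax":0,"ay":0,"az":0},{"dx":0,"dy":0,"dz":0,"ax":0,"ay":0,"az":0},{"dx":0,"dy":0,"dz":0,"ax":0,"ay":0,"az":0}]' 60;  python3 -m handwheel '[{"dx":0,"dy":0,"dz":-0.01,"ax":0,"ay":0,"az":0},{"dx":0,"dy":0,"dz":-0.03,"ax":0,"ay":0,"az":0},{"dx":0,"dy":0,"dz":-0.07,"ax":0,"ay":0,"az":0},{"dx":0,"dy":0,"dz":-0.12,"ax":0,"ay":0,"az":0},{"dx":0,"dy":0,"dz":-0.17,"ax":0,"ay":0,"az":0}]';python3 go.py 300 -450 230 -82.7
```

```text
time: 36.58
tool_pos: [0.5328, -0.274, 0.0312]
tool_rot: [-0.0, 0.75, -0.661, 0.0]
contact_force: [-0.9, 0.1, -1.1]
gripper_width: 0.389
d [-0.0011  0.0011  0.0016] rot [-0.0001 -0.0001 -0.0015] F [-0.9  0.1 -1.1] w 0.389 t 36.58
time: 37.08
tool_pos: [0.5328, -0.274, 0.0312]
tool_rot: [-0.0, 0.75, -0.661, 0.0]
contact_force: [0.5, -0.5, -0.9]
gripper_width: 0.763
time: 37.7
tool_pos: [0.5328, -0.274, 0.2045]
tool_rot: [-0.0, 0.75, -0.661, 0.001]
contact_force: [0.7, 0.3, 0.2]
gripper_width: 0.765
d [ 0.1454  0.253  -0.0256] rot [-0.0015 -0.0014 -0.0016] F [0.7 0.3 0.2] w 0.765 t 37.7
```

Moving the arm clear for a final check.

```bash
python3 -m handwheel '[{"dx":0.025,"dy":0.05,"dz":-0.03,"ax":0,"ay":0,"az":0},{"dx":0.05,"dy":0.1,"dz":-0.05,"ax":0,"ay":0,"az":0},{"dx":0.08,"dy":0.15,"dz":-0.05,"ax":0,"ay":0,"az":0},{"dx":0.11,"dy":0.2,"dz":-0.05,"ax":0,"ay":0,"az":0},{"dx":0.145,"dy":0.25,"dz":-0.05,"ax":0,"ay":0,"az":0}]';python3 -m handwheel '[{"dx":0.02,"dy":0.02,"dz":0,"ax":0,"ay":0,"az":0},{"dx":0.05,"dy":0.03,"dz":0,"ax":0,"ay":0,"az":0},{"dx":0.05,"dy":0.03,"dz":0,"ax":0,"ay":0,"az":0}]'
python3 - <<'E'
from plant import manip
import cv2,numpy as np
from meas import *
from ov import *
fs={n:manip.grab_frame(n) for n in("scene","top")}
for n,f in fs.items():
    cv2.imwrite(f"pics/{n}_end.png",f["image"])
f=fs["top"]
a=f["image"][140:280,110:390].copy();im=cv2.resize(a,None,fx=2.8,fy=2.8,interpolation=cv2.INTER_CUBIC);cv2.imwrite("pics/end_t.png",im)
a=fs["scene"]["image"][120:240,110:430];cv2.imwrite("pics/end_s.png",cv2.resize(a,None,fx=2.5,fy=2.5,interpolation=cv2.INTER_CUBIC))
T=dict(tape=(.4627,.3243),tin=(.602,.2967),bottle=(.5343,.3101),sander=(.4453,-.2844),carton=(.53,-.2736),jar=G["jar"],big=G["big"])
for k,g in T.items():
    b=.004 if k not in("jar","big") else 0
    for n in fs:
        o=meas(fs[n],g,H[k],b,.045)
        if o:print(n,k,o[0].round(1),np.round(o[1][1],1),round(o[1][2],1),"top z %.4f (want %.3f)"%(o[2],H[k]+b))
        else:print(n,k,None)
E
```

```text
time: 38.33
tool_pos: [0.3015, -0.4502, 0.2535]
tool_rot: [0.001, 0.75, -0.661, 0.002]
contact_force: [0.4, -0.9, -0.3]
gripper_width: 0.764
time: 38.7
tool_pos: [0.2786, -0.5041, 0.2528]
tool_rot: [0.0, 0.749, -0.662, 0.001]
contact_force: [0.3, 0.9, 0.7]
gripper_width: 0.766
scene tape [469.1 325.3] [56.6 66. ] 75.0 top z 0.0527 (want 0.052)
top tape [461.7 323.2] [56.9 56.9] 2.9 top z 0.0525 (want 0.052)
scene tin [605.7 298.3] [49.6 53. ] 74.7 top z 0.0659 (want 0.064)
top tin [599.9 296.4] [50.  49.3] 2.8 top z 0.0657 (want 0.064)
scene bottle [540.1 310.9] [20.5 26. ] 56.2 top z 0.0893 (want 0.089)
top bottle [533.  309.5] [17.5 20.3] 1.0 top z 0.0888 (want 0.089)
scene sander [ 451.2 -283.2] [62.9 22.5] 8.2 top z 0.0513 (want 0.050)
top sander [ 444.7 -284.8] [58.  22.7] 7.3 top z 0.0510 (want 0.050)
scene carton [ 537.9 -272.3] [54.2 34.5] 4.7 top z 0.0654 (want 0.064)
top carton [ 532.3 -273.9] [48.5 35.3] 7.5 top z 0.0651 (want 0.064)
scene jar [673.9 -67.1] [54.  59.5] 86.4 top z 0.0714 (want 0.070)
top jar [668.2 -68.6] [55.3 51.8] 0.7 top z 0.0709 (want 0.070)
scene big [ 558.5 -121.9] [69.7 70.3] 84.7 top z 0.0823 (want 0.080)
top big [ 553.3 -123.4] [68.4 68.5] 1.0 top z 0.0818 (want 0.080)
```

View pics/end_t.png

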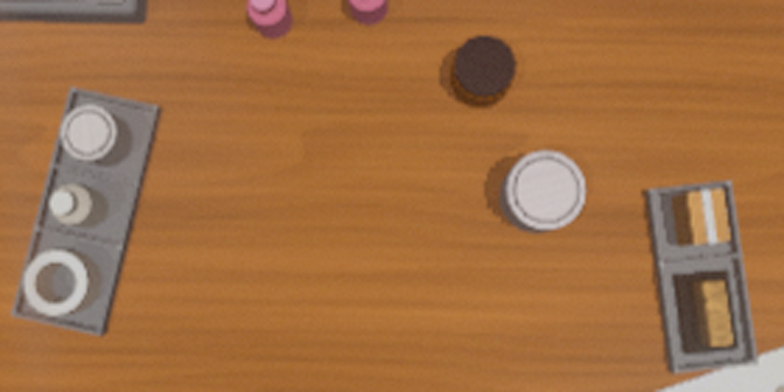

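View pics/end_s.png

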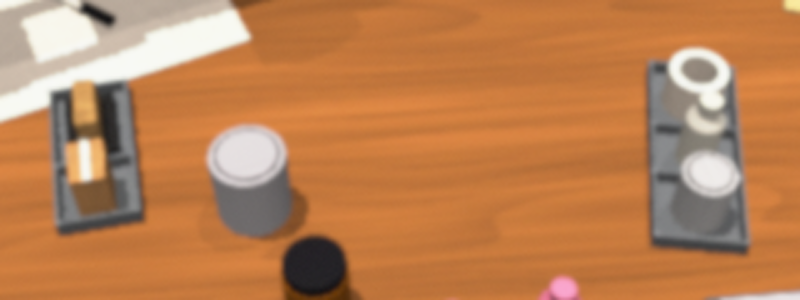

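All five parts stand at floor height (tops 4 mm above their table heights) within about 3 mm of their compartment centres. The jar and large tin have not moved. Handing in.

```bash
python3 -c "
from plant import manip
print(manip.job_done())"
```

```text
the job is handed in; nothing more can be done
None
```

Both kits are packed and the job is handed in, at about 39 s of the 120 s allowed. I placed the tape, small tin and white bottle in the long tray's largest, medium and smallest compartments. The sanding block and carton then went into the short tray's longer and shorter compartments.

- **Placement:** in the last top view every part is upright and within about 3 mm of its compartment's centre. The tops read 0–2 mm above the height expected for standing on the tray floor.
- **Unwanted items:** the large tin and amber jar measured within about 0.5 mm of where they started in both views.
- **Robot:** the arm and gripper were clear of everything at hand-in. The highest wrist force I saw in the printed readings was about 7 N.
- **Disagreement:** the scene camera read about 5–7 mm further in +x than the top camera, including for things that had not moved. It also sees part of the side faces, so I put this down to that plus calibration and used the top view shifted by 1.5 mm in x and 0.5 mm in y. All the grasps and placings worked with that shift.

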